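# Set up the drip stand for coating a turned finial

### The arm

A 6-joint arm with a two-finger parallel gripper is mounted at the origin on the work surface. World frame = base frame: x ahead of the robot, y to its left, z up, the work surface at z = 0. Lengths are in mm, angles in degrees, forces in N, time in s.
With the tool pointing down it reaches from about 350 to 850 mm from the base axis. Payload 8.1 kg.
Tool frame: the origin (TCP) lies at the very end of the fingers, on their centre line; the grasp point (between the pads) lies 19 mm behind it; z points along the fingers, y is the line along which they close (so a half turn about z gives the same grasp; the last joint's range is limited). The gripper opens to 85 mm and grips with 20 to 120 N. Pads are 22 mm wide; open, the fingers measure 114 mm over their backs; the gripper's body (76 mm by 85 mm) begins 54 mm behind the grasp point. The pads swing forward as they close: fully open they stand 13 mm farther back than shut.
Start: joints at [59.565, 7.471, 85.268, -0, 87.261, -4.893], TCP at [258.688, 541.374, 197.492] pointing down, gripper open.
Joint ranges: [-169.43, 169.43], [-51.17, 129.36], [1.28, 143.12], [-76.62, 256.62], [0, 156.53], [-152.29, 152.29]. Speed limits (degrees/s): [136.94, 136.94, 159.86, 180, 180, 180].

### API

Orientations are given as [roll, pitch, yaw] about the fixed x, y, z axes, in that order (R = Rz(yaw) Ry(pitch) Rx(roll)).
In Python, from bench import sense, eyes, job, models gives the robot as it stands. The module is installed in compiled form; this text tells all that it offers.
- The arm moves only by the tool apply_moves, never from a script. Its argument "rows" is a list of rows, each a list of 6 numbers: the shift along the tool's x, y, z in mm, then the turn, a rotation vector about the tool's x, y, z in rad. In form: [[dx, dy, dz, rx, ry, rz], ...]. A call has exactly 5 rows; each row shifts and turns the commanded pose from where the row before left it, along the tool's axes as they then stand; what a row does not reach is not made up. A row lasts 1/8 s, in which the tool goes at most 62.5 mm and 10.7 degrees, less where a joint would pass 70% of its speed; a pose out of reach is approached as far as the arm can. A call is refused whole if a number of a shift passes 62.5 or a number of a turn 0.188, either way. A call with a gripper value outside its range is refused whole. "fingers" is the finger opening in mm, from 0 to 85.4, set as the call begins (left out, the last holds). The fingers move at their own pace and stop on an object; "grip_force" is the grip in N (left out, the last holds). Time passes only in rows, so rows that do not move let the fingers close, or fill a call up. It gives the time, the measured TCP pose, the force, the opening and the grip force at its end, in the units of the state.
- sense(): the state, without advancing time (a new reading comes with each control period).
- eyes.snapshot(name): name is "side" or "top" or "wrist"; returns (picture, depth): 400x640x3 uint8, red, green, blue; 400x640 float32, mm along the optical axis (not along the pixel's ray), 0 where there is no reading.
- eyes.get_calibration(name): a dict with "intrinsics" (3x3 intrinsics, pixels), "R" (3x3) and "t" (3): a world point X has camera coordinates R X + t; the wrist camera has in their place "mount" (4x4, takes a point from camera to tool coordinates, whose origin is the TCP and whose axes are the flange's). Camera axes: x right, y down, z forward; pixel columns grow to the right and rows downward; lengths in mm; the calibration is good to about 2 mm. A picture is of the moment at which its call begins: read the wrist's pose just before it. get_calibration takes no time and is no camera call.
- job.hand_in(): hands the job in; it is judged then, once.
Trained networks look in the newest picture that a camera, given by its name, has taken for a name from the list of things; names that differ only in an ending like _2 or _b are one class to them, and where a whole thing is asked for, a point or a joint stands for the part that bears it (a point fixed in the world has none). Each returns a list of dicts, best first, with "confidence" (0 to 1); they miss things now and then, are a little off and sometimes report something else, mostly with a low value. They report only what shows in the picture. A call takes as long as a camera call. They do not tell look-alikes from the thing itself.
- models.boxes_of(name, camera): "xyz" ([x, y, z] in mm, in world coordinates, good to about 4 mm: the middle of the surface that is visible of it).
- models.cut_out(name, camera): "pixels" (400x640 bool, what is visible of it).
- models.place_of(name, camera): "xyz" ([x, y, z] in mm, in world coordinates, good to about 4 mm: a listed point, or the origin of a listed thing).
The state is a dict: "time": time; "joint_pos": joint angles; "qd": joint speeds; "joint_efforts": joint torques, N m; "tool_pos": TCP position; "tcp_rot": TCP orientation; "ft_force": force on the tool from outside, world axes, zero at the start; "wrist_torque": the same for the moment, N m; "finger_gap": finger opening in mm; "grip_force": force on a finger pad.
Only numpy, scipy, OpenCV 4.12 (cv2) and the standard library are available. Lean on these libraries where they do the work, as an engineer would, in place of code of your own. Each camera call takes 0.05 s, during which the arm holds its last target. There are 200 camera calls.

### The job

Set up the drip stand on the white work board so the wooden finial can be coated: stand the long bearer along the long rubber strip and the short bearer along the short strip, and put the steel dish midway between them in the middle of the board. Then lay the slatted grating centrally across both bearers, over the dish, and stand the finial upright on the middle of the grating. Leave the tin and the amber jar where they are.

Things in the scene. Friction and masses are not known exactly. Their poses are not given: they have to be found in the camera images.
- board: Fixed white melamine-faced work board lying flat on the bench, 190 (its x) x 215 (its y) x 6 mm thick. Origin: centre of its underside, on the bench; z up. It carries the two rubber strips, both along its x axis, one centred 70 mm to its +y side and the other 70 mm to its -y side; which is on which side varies.
- strip_long: Fixed black rubber strip on the board, 160 (its x) x 44 x 2 mm, the longer of the two. Origin: centre of its underside, 6 mm above the bench (its top is 8 mm above the bench). x runs along its length.
- strip_short: Fixed black rubber strip on the board, 110 (its x) x 44 x 2 mm, the shorter of the two. Origin: centre of its underside, 6 mm above the bench (its top is 8 mm above the bench). x runs along its length.
- bearer_long: Loose pale timber bearer, 150 mm long (its x), 60 mm tall, standing on a foot 40 mm wide and 10 mm high; above the foot it is 28 mm wide (its y) up to the top. About 160 g. Origin: centre of its underside, z up. It starts upright on the bench.
- bearer_short: Loose pale timber bearer of the same section as the long one (60 mm tall, foot 40 mm wide and 10 mm high, 28 mm wide above), but only 100 mm long (its x). About 110 g. Origin: centre of its underside, z up. It starts upright on the bench.
- grating: Loose wooden slatted rack: two rails and nine cross slats, 200 (its x) x 64 (its y) x 14 mm thick, about 120 g, rails 12 mm wide along both long edges, gaps of 10 mm between the slats; the tops of the rails and slats are flush. Origin: centre of its underside, z up. It starts flat on the bench.
- dish: Loose round open steel dish, 62 mm outer diameter, 28 mm high, straight-sided but for a slightly narrower foot, wall 3 mm, about 80 g. Origin: centre of its underside, z up, mouth up.
- finial: Loose turned pale-wood finial, 90 mm high, about 110 g: round foot 52 mm in diameter and 12 mm high, a neck of 24 mm at 34 mm height, a straight round belly 40 mm in diameter from 46 to 66 mm height, and a narrow tip. Origin: centre of its underside, z up. It starts upright on the bench.
- tin: Bystander, to be left alone: loose plain white-painted tin, 64 mm in diameter, 80 mm high, 350 g, standing on the bench among the things. Origin: centre of its underside.
- jar: Bystander, to be left alone: loose amber glass jar with a black cap, 54 mm in diameter, 85 mm high, 250 g, standing on the bench among the things. Origin: centre of its underside.
Mind the look-alikes: they are no part of the job. Leave any red or turquoise look-alike of the dish alone.

How it is judged:
By the outcome, as a careful person would: the job done as asked, in the order asked, and still so for the second after the job is handed in, with the robot touching nothing.
It also fails if it takes over 144 s, if anything falls off the work surface, if the arm or the gripper's body presses on something with over 40 N, if the wrist force passes 120 N, or if a joint passes its speed limit or range.

## Working session

There is one attempt and no reset: what is moved stays moved. The work goes in short steps, Python scripts to look and compute and a tool call to move; the robot and the scene stay as the last step left them, time stands still between calls to the robot, and variables do not carry over. Pictures are saved under pics/ and viewed, at most 14 in all, crops included, and the job is handed in when it is done.

Besides the shell and the picture viewer there is one more tool, called after "Request:" as name(argument=value, ...) on one line, values as JSON. apply_moves: Moves the arm, as the interface text tells. Its arguments: {"type":"object","properties":{"rows":{"type":"array"},"fingers":{"type":"number"},"grip_force":{"type":"number"}},"required":["rows"]}

```bash
mkdir -p pics; cat > h.py <<'E'
import numpy as np, cv2
from bench import sense, eyes, job, models
def world(cam,depth,mask=None):
    c=eyes.get_calibration(cam);K=np.array(c["intrinsics"])
    v,u=np.mgrid[0:400,0:640]
    p=np.stack([(u-K[0,2])/K[0,0]*depth,(v-K[1,2])/K[1,1]*depth,depth],-1)
    if cam=="wrist":
        from scipy.spatial.transform import Rotation as Ro
        s=sense();M=np.array(c["mount"]);p=p@M[:3,:3].T+M[:3,3]
        return p@Ro.from_euler("xyz",s["tcp_rot"],degrees=True).as_matrix().T+s["tool_pos"]
    return (p-np.array(c["t"]))@np.array(c["R"])
E
python3 - <<'E'
from h import *
print(sense())
for c in ("top","side"):
    p,d=eyes.snapshot(c); cv2.imwrite(f"pics/{c}0.png",p[:,:,::-1]); np.save(f"{c}0.npy",d); 
    for n in "board strip_long strip_short bearer_long bearer_short grating dish finial tin jar".split():
        print(c,n,[(np.round(r["xyz"]).tolist(),round(r["confidence"],2)) for r in models.place_of(n,c)][:4])
print(eyes.get_calibration("wrist"),eyes.get_calibration("top"))
E
```

```text
{'time': 0.0, 'joint_pos': array([ 5.95641307e+01,  7.51312742e+00,  8.53301204e+01, -9.68262539e-04,
        8.72618861e+01, -4.89138056e+00]), 'qd': array([ 0.05225641,  0.00635964, -0.05974627, -0.03137328, -0.03900962,
        0.00843501]), 'joint_efforts': array([-6.57387100e-04, -5.69427252e+01, -5.00532532e+01, -3.20210884e-04,
        1.56110642e-02, -1.80632946e-05]), 'tool_pos': array([258.3834666 , 540.83084609, 196.45708106]), 'tcp_rot': array([-1.79895167e+02, -8.00089895e-03,  1.54455551e+02]), 'ft_force': array([-0.15831788,  0.2667235 ,  0.51590544]), 'wrist_torque': array([-0.00244765, -0.03241115, -0.02714319]), 'grip_force': 0.0, 'finger_gap': 85.44553227291323}
top board [([547.0, 11.0, 3.0], 0.62)]
top strip_long [([544.0, -61.0, 6.0], 0.85)]
top strip_short [([551.0, 77.0, 5.0], 0.88)]
top bearer_long [([430.0, 270.0, 3.0], 0.77)]
top bearer_short [([438.0, -263.0, 0.0], 0.77)]
top grating [([465.0, 393.0, -0.0], 0.75)]
top dish [([705.0, -338.0, 1.0], 0.86), ([624.0, -256.0, 1.0], 0.83), ([560.0, -170.0, 1.0], 0.81)]
top finial [([424.0, -406.0, 5.0], 0.77)]
to
[... 833 characters left out ...]
04, -9.65055590e-01, -2.62044654e-01,
         6.65106376e+01],
       [ 9.99999666e-01,  6.92270155e-04, -4.35305647e-04,
         1.89988172e-01],
       [ 6.01499841e-04, -2.62044326e-01,  9.65055651e-01,
        -1.76599630e+02],
       [ 0.00000000e+00,  0.00000000e+00,  0.00000000e+00,
         1.00000000e+00]])} {'intrinsics': array([[435.98838703,   0.        , 315.82325848],
       [  0.        , 435.98838703, 209.15223761],
       [  0.        ,   0.        ,   1.        ]]), 'R': array([[ 0.01872169, -0.99979745,  0.00738693],
       [-0.9900639 , -0.01956826, -0.13924997],
       [ 0.13936631, -0.00470654, -0.99022971]]), 't': array([  -6.63180558,  546.96581694, 1246.83673981])}
```

View pics/top0.png

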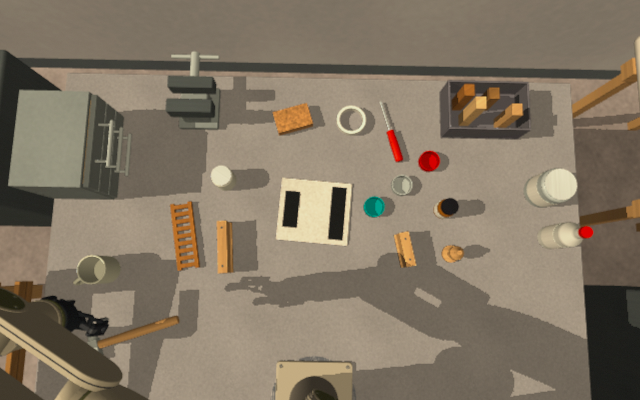

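```bash
python3 - <<'E'
from h import *
d=np.load("top0.npy");P=world("top",d);im=cv2.imread("pics/top0.png").astype(int)
def rect(name,cx,cy,r,zlo,zhi,extra=None):
    m=(np.hypot(P[...,0]-cx,P[...,1]-cy)<r)&(P[...,2]>zlo)&(P[...,2]<zhi)
    if extra is not None:m&=extra
    q=P[m][:,:2].astype(np.float32)
    if len(q)<5: print(name,"few");return
    print(name,len(q),np.median(P[m][:,2]).round(1),cv2.minAreaRect(q),q.mean(0).round(1),np.bincount(np.zeros(len(q),int)),im[m].mean(0).round())
dark=im.sum(2)<200; 
rect("long",432,267,95,50,72);rect("short",436,-264,75,50,72);rect("grating",465,394,125,8,22)
rect("stripL",543,-62,95,0,16,dark);rect("stripS",551,78,75,0,16,dark)
rect("board",547,9,150,-5,16,(im.min(2)>190))
for c in [(705,-338),(624,-256),(560,-170)]: rect("dish",*c,45,20,36)
rect("finial",426,-404,35,60,110);rect("tin",637,275,45,70,90);rect("jar",558,-378,45,70,95)
m=(np.hypot(P[...,0]-700,P[...,1])<60);print("bench z",np.median(P[m][:,2]))
E
```

```text
long 545 59.3 ((430.6563720703125, 271.3900146484375), (149.6618194580078, 28.806182861328125), 3.3426809310913086) [429.2 271. ] [545] [ 82. 148. 205.]
short 359 59.2 ((433.97674560546875, -259.2926940917969), (99.18707275390625, 29.987943649291992), 12.177140235900879) [ 433.4 -258.7] [359] [ 83. 153. 210.]
grating 1082 13.5 ((467.60565185546875, 373.47222900390625), (199.08908081054688, 109.96473693847656), 9.9608793258667) [463.2 394.4] [1082] [ 44. 106. 171.]
stripL 681 7.4 ((539.375244140625, -97.20915222167969), (113.65436553955078, 157.26687622070312), 85.7597427368164) [541.1 -60.8] [681] [27. 32. 33.]
stripS 466 7.6 ((552.0860595703125, 79.03910827636719), (40.50761032104492, 106.53866577148438), 85.79508209228516) [551.3  78.9] [466] [27. 32. 33.]
board few
dish 92 26.0 ((703.8101806640625, -335.61767578125), (57.568817138671875, 61.805564880371094), 45.85193634033203) [ 704.4 -336.2] [92] [  8.  12. 167.]
dish 82 26.7 ((627.67919921875, -251.2742156982422), (59.183433532714844, 59.940086364746094), 7.878268241882324) [ 630.  -251.2] [82] [129. 150. 155.]
dish 77 26.6 ((560.1106567382812, -169.02122497558594), (58.32788848876953, 59.87040328979492), 0.062273576855659485) [ 560.4 -169.2] [77] [114. 133.  19.]
finial 152 72.1 ((425.22216796875, -397.9368896484375), (38.669776916503906, 37.73025131225586), 70.2280502319336) [ 424.7 -395.3] [152] [ 68. 127. 178.]
tin 342 79.6 ((633.2977294921875, 279.5640869140625), (58.04847717285156, 57.05978012084961), 2.3967339992523193) [633.1 279.7] [342] [181. 213. 221.]
jar 237 84.1 ((556.8739624023438, -376.00872802734375), (45.97622299194336, 47.44175720214844), 79.68408966064453) [ 556.1 -375.2] [237] [27. 30. 35.]
bench z -0.5850327689030979
```

Look-alikes for the dish are steel at pixel (402,185), red at (429,161) and turquoise at (374,207). By the description I choose the steel one, which sits at about (628,-251) in the world frame. The long strip is at (338,213) and the short strip at (291,209). The bearers are at (223,246) and (405,249), the grating at (185,236) and the finial at (453,253).

```bash
cat >> h.py <<'E'
def plan(x,y,z,yaw,n=5,fr=None):
    "print rows (equal world steps, tool axes) from commanded/measured pose to target, tool down"
    s=sense(); p,a=(s["tool_pos"],s["tcp_rot"][2]) if fr is None else (np.array(fr[:3],float),fr[3])
    da=(yaw-a+180)%360-180; q=p.copy(); A=a; T=np.array([x,y,z],float)
    for i in range(n):
        rem=(T-q)/(n-i); c,t=np.cos(np.radians(A)),np.sin(np.radians(A))
        sh=np.round([c*rem[0]+t*rem[1], t*rem[0]-c*rem[1], -rem[2]],1)
        rz=np.round(-np.radians((yaw-A+180)%360-180)/(n-i),3)
        print([*map(float,sh),0,0,float(rz)])
        q=q+np.array([c*sh[0]+t*sh[1],t*sh[0]-c*sh[1],-sh[2]]);A-=np.degrees(rz)
    return q.tolist()+[A]
E
python3 - <<'E'
from h import *
im=cv2.imread("pics/top0.png");c=im[140:280,340:480];cv2.imwrite("pics/crop0.png",cv2.resize(c,None,fx=4,fy=4,interpolation=2))
d=np.load("top0.npy");P=world("top",d)
m=(P[...,2]>8)&(P[...,2]<22)&(abs(P[...,0]-464)<125)&(abs(P[...,1]-394)<60)&(im[...,2].astype(int)-im[...,0]>80)
m=cv2.morphologyEx(m.astype(np.uint8),cv2.MORPH_OPEN,np.ones((2,2)));print(cv2.minAreaRect(P[m>0][:,:2].astype(np.float32)))
plan(431,271,160,183.3)
E
```

```text
((464.64617919921875, 223.99908447265625), (203.19924926757812, 423.6058349609375), 1.3027598857879639)
[-54.4, -33.9, 7.5, 0, 0, -0.101]
[-50.7, -39.3, 7.5, 0, 0, -0.101]
[-46.5, -44.1, 7.5, 0, 0, -0.1]
[-41.9, -48.6, 7.5, 0, 0, -0.101]
[-36.7, -52.6, 7.5, 0, 0, -0.1]
```

View pics/crop0.png

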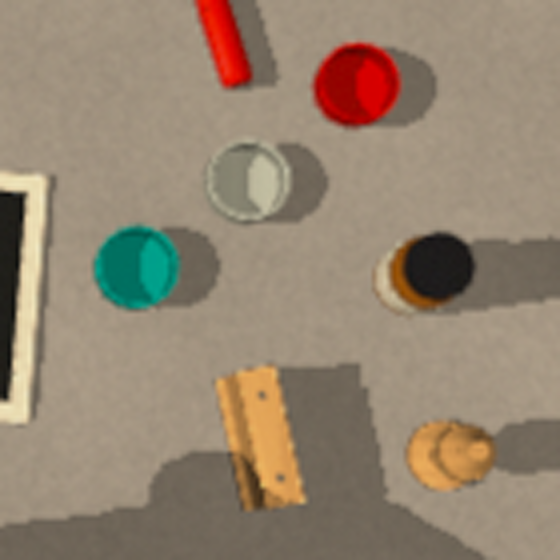

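The crop shows a grey steel dish at crop (250,180), with turquoise and red ones beside it, so the choice holds. I'm moving to above the long bearer.

Request:
apply_moves(rows=[[-50, -31, 5, 0, 0, -0.1], [-46, -36, 5, 0, 0, -0.1], [-42, -40, 5, 0, 0, -0.1], [-38, -44, 5, 0, 0, -0.1], [-34, -48, 5, 0, 0, -0.1]], fingers=85)

```text
time: 1.72
tool_pos: [416.3, 293.3, 172.6]
tcp_rot: [180.0, 0.0, -176.7]
ft_force: [0.6, 0.8, 0.2]
finger_gap: 84.8
grip_force: 0.0
```

```bash
cat >> h.py <<'E'
def look(name,zlo,zhi,cx,cy,r,pic=None,warm=True,cam="wrist"):
    p,d=eyes.snapshot(cam);P=world(cam,d)
    if pic: cv2.imwrite(f"pics/{pic}.png",p[:,:,::-1])
    m=(d>0)&(P[...,2]>zlo)&(P[...,2]<zhi)&(np.hypot(P[...,0]-cx,P[...,1]-cy)<r)
    if warm: m&=(p[...,0].astype(int)-p[...,2]>60)
    m=cv2.morphologyEx(m.astype(np.uint8),cv2.MORPH_OPEN,np.ones((3,3)))
    n,l,st,_=cv2.connectedComponentsWithStats(m)
    if n<2: print(name,"none");return
    k=1+np.argmax(st[1:,4]);q=P[l==k];print(name,len(q),"z",np.median(q[:,2]).round(1),cv2.minAreaRect(q[:,:2].astype(np.float32)))
    return p,d,P
def st():
    s=sense();print("t",round(s["time"],2),s["tool_pos"].round(1),s["tcp_rot"].round(2),"F",s["ft_force"].round(1),"gap",round(s["finger_gap"],1),"grip",round(s["grip_force"],1),"q6",s["joint_pos"][5].round(0))
E
python3 - <<'E'
from h import *
st();look("bl",50,72,431,271,110,"w1");plan(431,271,160,183.3)
E
```

```text
t 1.73 [416.3 293.3 172.6] [ 1.7998e+02  4.0000e-02 -1.7669e+02] F [0.6 0.8 0.2] gap 84.8 grip 0.0 q6 -64.0
bl 4477 z 59.4 ((434.15997314453125, 263.7939453125), (148.78907775878906, 28.124351501464844), 4.2352614402771)
[-2.1, -3.4, 2.4, 0, 0, 0.001]
[-2.1, -3.4, 2.3, 0, 0, 0.001]
[-2.1, -3.4, 2.4, 0, 0, 0.001]
[-2.1, -3.4, 2.3, 0, 0, 0.0]
[-2.0, -3.4, 2.4, 0, 0, 0.001]
```

View pics/w1.png

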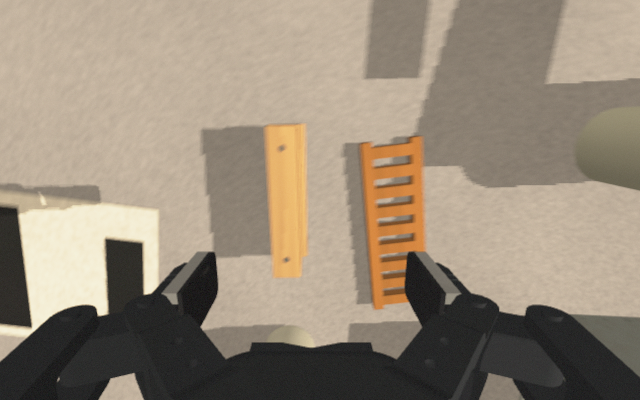

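The wrist view shows the bearer (285,200), the grating (395,220) and the board at left. The wrist measurement, taken from nearer, supersedes the top camera's. I descend on it.

```bash
python3 - <<'E'
from h import *
p,d,P=look("gr",7,22,465,394,130)
plan(434,264,24,184.2)
E
```

```text
gr 6431 z 14.3 ((462.97760009765625, 396.12445068359375), (199.46258544921875, 64.19530487060547), 9.454174995422363)
[-2.9, -5.4, 29.6, 0, 0, -0.004]
[-2.9, -5.4, 29.6, 0, 0, -0.004]
[-2.9, -5.4, 29.6, 0, 0, -0.004]
[-2.9, -5.4, 29.6, 0, 0, -0.005]
[-2.9, -5.5, 29.6, 0, 0, -0.004]
```

Request:
apply_moves(rows=[[-3, -7, 20, 0, 0, -0.004], [-3, -7, 32, 0, 0, -0.004], [-3, -7, 32, 0, 0, -0.004], [-3, -6, 34, 0, 0, -0.004], [-3, 0, 30, 0, 0, -0.004]])

```text
time: 2.45
tool_pos: [430.4, 269.1, 21.8]
tcp_rot: [-180.0, -0.1, -175.7]
ft_force: [-0.6, -0.1, 0.5]
finger_gap: 85.0
grip_force: 0.0
```

Request:
apply_moves(rows=[[0, 0, 0, 0, 0, 0], [0, 0, 0, 0, 0, 0], [0, 0, 0, 0, 0, 0], [0, 0, 0, 0, 0, 0], [0, 0, 0, 0, 0, 0]], fingers=10, grip_force=40)

```text
time: 3.08
tool_pos: [433.3, 272.4, 28.4]
tcp_rot: [179.7, 0.2, -175.7]
ft_force: [-10.9, 8.2, 19.0]
finger_gap: 10.4
grip_force: 9.5
```

```bash
python3 - <<'E'
from h import *
st();look("bl",50,72,434,264,110)
E
```

```text
t 3.08 [433.3 272.4  28.4] [ 179.66    0.2  -175.73] F [-10.9   8.2  19. ] gap 10.4 grip 9.5 q6 -68.0
bl 11525 z 61.6 ((420.9079284667969, 265.5705261230469), (129.182373046875, 28.62032127380371), 4.040475845336914)
```

```bash
python3 - <<'E'
from h import *
p,d=eyes.snapshot("wrist");q,_=eyes.snapshot("side")
cv2.imwrite("pics/w2.png",np.hstack([p,q])[:,:,::-1][::1])
im=cv2.imread("pics/w2.png");cv2.imwrite("pics/w2.png",cv2.resize(im,(800,250)))
E
```

```text
(no output)
```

View pics/w2.png

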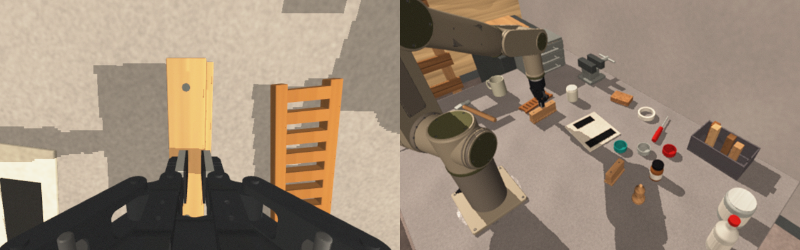

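```bash
python3 - <<'E'
from h import *
st()
p,d=eyes.snapshot("wrist");P=world("wrist",d);
cv2.imwrite("pics/w3.png",cv2.resize(p[180:370,200:420,::-1],None,fx=3,fy=3))
for v in (150,250,280,310,340): print(v,[(u,P[v,u].round(0).tolist()) for u in (270,290,305,318,340)])
E
```

```text
t 3.23 [433.3 272.4  28.5] [ 179.67    0.21 -175.72] F [-10.4   8.1  18.6] gap 10.2 grip 9.4 q6 -68.0
150 [(270, [382.0, 250.0, 61.0]), (290, [381.0, 259.0, 62.0]), (305, [381.0, 266.0, 62.0]), (318, [380.0, 272.0, 64.0]), (340, [385.0, 288.0, 0.0])]
250 [(270, [431.0, 252.0, 60.0]), (290, [423.0, 262.0, 78.0]), (305, [430.0, 269.0, 61.0]), (318, [428.0, 275.0, 64.0]), (340, [425.0, 285.0, 69.0])]
280 [(270, [421.0, 257.0, 108.0]), (290, [421.0, 264.0, 106.0]), (305, [446.0, 270.0, 61.0]), (318, [445.0, 277.0, 62.0]), (340, [420.0, 281.0, 107.0])]
310 [(270, [417.0, 260.0, 131.0]), (290, [432.0, 265.0, 108.0]), (305, [463.0, 272.0, 61.0]), (318, [462.0, 278.0, 63.0]), (340, [415.0, 279.0, 131.0])]
340 [(270, [416.0, 261.0, 144.0]), (290, [440.0, 266.0, 113.0]), (305, [481.0, 273.0, 62.0]), (318, [481.0, 280.0, 61.0]), (340, [418.0, 278.0, 140.0])]
```

View pics/w3.png

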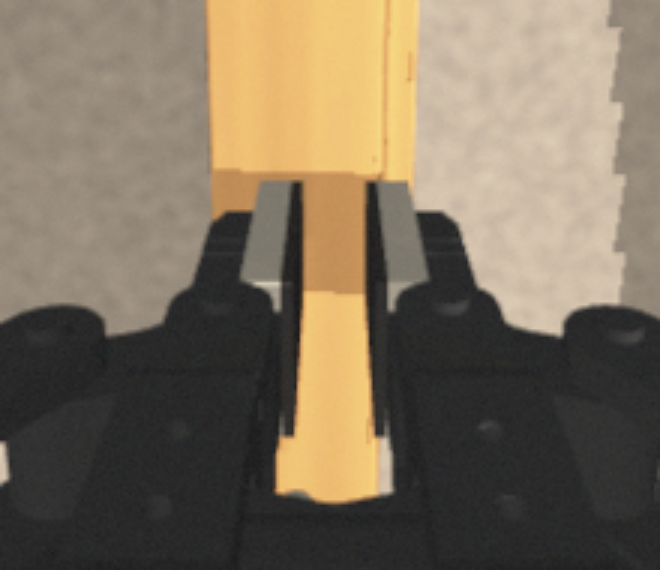

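The fingers seem to be resting on top of the bearer rather than around it. I'll lift and measure where the tips really are in the tool frame.

Request:
apply_moves(rows=[[0, 0, -10, 0, 0, 0], [0, 0, -20, 0, 0, 0], [0, 0, -20, 0, 0, 0], [0, 0, -20, 0, 0, 0], [0, 0, 0, 0, 0, 0]])

```text
time: 3.9
tool_pos: [433.9, 269.4, 97.0]
tcp_rot: [179.9, 0.3, -175.8]
ft_force: [0.4, 0.2, -0.2]
finger_gap: 10.0
grip_force: 0.0
```

```bash
python3 - <<'E'
from h import *
st()
p,d=eyes.snapshot("wrist");cv2.imwrite("pics/w4.png",p[:,:,::-1])
K=np.array(eyes.get_calibration("wrist")["intrinsics"]);M=np.array(eyes.get_calibration("wrist")["mount"])
v,u=np.mgrid[0:400,0:640];c=np.stack([(u-K[0,2])/K[0,0]*d,(v-K[1,2])/K[1,1]*d,d],-1)@M[:3,:3].T+M[:3,3]
m=(d>0)&(d<185);
for r in range(200,400,12):
    w=np.where(m[r])[0]
    if len(w): k=w[np.argmax(c[r,w,2])];print(r,len(w),k,c[r,k].round(0))
print(np.array(M)[:3,3])
look("bl",50,72,434,264,110)
E
```

```text
t 3.9 [433.9 269.4  97. ] [ 179.91    0.26 -175.76] F [ 0.4  0.2 -0.2] gap 10.0 grip 0.0 q6 -68.0
248 32 321 [  6.   5. -36.]
260 65 300 [  1.  -5. -37.]
272 74 300 [ -4.  -5. -40.]
284 146 321 [-10.   5. -41.]
296 236 299 [ -9.  -5. -53.]
308 280 298 [ -7.  -5. -66.]
320 324 326 [ -9.   6. -70.]
332 336 330 [ -8.   7. -79.]
344 378 420 [ -8.  38. -85.]
356 488 428 [ -9.  39. -90.]
368 536 411 [ -9.  31. -95.]
380 580 193 [  -9.  -35. -100.]
392 614 178 [  -8.  -37. -105.]
[  66.37767456    0.30835681 -176.59977622]
bl 6988 z 59.1 ((429.97369384765625, 269.9901123046875), (149.78271484375, 28.064123153686523), 4.0240278244018555)
```

View pics/w4.png

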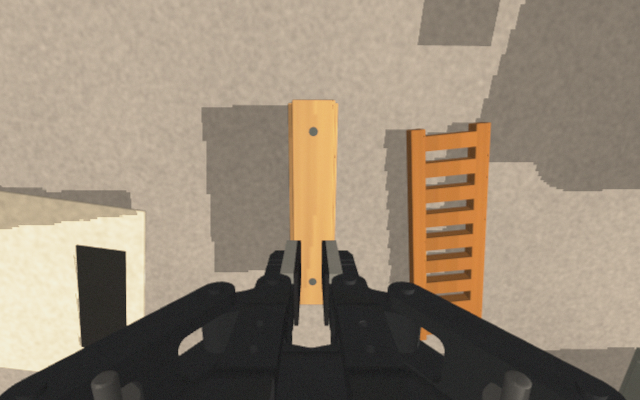

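Request:
apply_moves(rows=[[4, 1, 0, 0, 0, 0], [0, 0, 5, 0, 0, 0], [0, 0, 15, 0, 0, 0], [0, 0, 25, 0, 0, 0], [0, 0, 25, 0, 0, 0]], fingers=70)

```text
time: 4.62
tool_pos: [427.5, 269.2, 22.5]
tcp_rot: [-180.0, -0.0, -175.7]
ft_force: [-0.9, -0.3, 0.2]
finger_gap: 70.1
grip_force: 0.0
```

Request:
apply_moves(rows=[[0, 0, 8, 0, 0, 0], [0, 0, 8, 0, 0, 0], [0, 0, 8, 0, 0, 0], [0, 0, 6, 0, 0, 0], [0, 0, 0, 0, 0, 0]])

```text
time: 5.25
tool_pos: [427.8, 269.4, -5.8]
tcp_rot: [-180.0, -0.0, -175.7]
ft_force: [0.3, -0.4, -0.1]
finger_gap: 69.7
grip_force: 0.0
```

```bash
python3 - <<'E'
from h import *
st()
p,d=eyes.snapshot("wrist");cv2.imwrite("pics/w5.png",p[:,:,::-1])
look("bl",50,72,434,264,110)
E
```

```text
t 5.25 [427.8 269.4  -5.8] [-1.7999e+02 -3.0000e-02 -1.7575e+02] F [ 0.3 -0.4 -0.1] gap 69.7 grip 0.0 q6 -68.0
bl 17910 z 60.3 ((404.8648681640625, 268.8810729980469), (97.33946990966797, 28.14004898071289), 4.102929592132568)
```

View pics/w5.png

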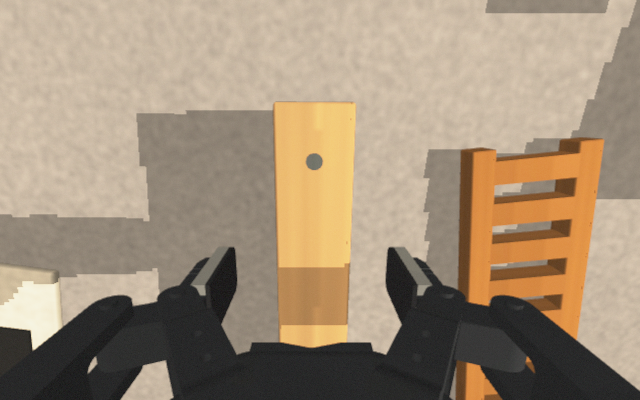

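The TCP reads -6 mm without any contact, so the real fingertips sit about 34 mm behind the reported TCP. I'll allow for that, go a little lower and grip.

Request:
apply_moves(rows=[[-2, 1, 4, 0, 0, 0], [0, 0, 4, 0, 0, 0], [0, 0, 0, 0, 0, 0], [0, 0, 0, 0, 0, 0], [0, 0, 0, 0, 0, 0]], fingers=70)

```text
time: 5.98
tool_pos: [430.0, 270.7, -13.4]
tcp_rot: [180.0, 0.0, -175.7]
ft_force: [-0.5, -0.4, 1.3]
finger_gap: 69.4
grip_force: 0.0
```

Request:
apply_moves(rows=[[0, 0, 0, 0, 0, 0], [0, 0, 0, 0, 0, 0], [0, 0, 0, 0, 0, 0], [0, 0, 0, 0, 0, 0], [0, 0, 0, 0, 0, 0]], fingers=15, grip_force=50)

```text
time: 6.6
tool_pos: [430.1, 270.7, -13.4]
tcp_rot: [180.0, 0.0, -175.7]
ft_force: [0.2, -0.1, 2.3]
finger_gap: 27.1
grip_force: 49.7
```

Request:
apply_moves(rows=[[0, 0, -10, 0, 0, 0], [0, 0, -20, 0, 0, 0], [0, 0, -25, 0, 0, 0], [0, 0, -25, 0, 0, 0], [0, 0, -20, 0, 0, 0]])

```text
time: 7.22
tool_pos: [430.0, 270.7, 88.0]
tcp_rot: [180.0, 0.0, -175.7]
ft_force: [-0.2, -0.9, -2.3]
finger_gap: 27.2
grip_force: 49.3
```

```bash
python3 - <<'E'
from h import *
st();s=sense()
f=plan(540,-60,90,175.8,10)
E
```

```text
t 7.22 [430.  270.7  88. ] [ 1.7998e+02  4.0000e-02 -1.7574e+02] F [-0.2 -0.9 -2.3] gap 27.2 grip 49.3 q6 -68.0
[-8.5, -33.8, -0.2, 0, 0, 0.015]
[-9.0, -33.7, -0.2, 0, 0, 0.015]
[-9.5, -33.5, -0.2, 0, 0, 0.015]
[-10.0, -33.4, -0.2, 0, 0, 0.015]
[-10.5, -33.2, -0.2, 0, 0, 0.015]
[-11.0, -33.1, -0.2, 0, 0, 0.015]
[-11.5, -32.9, -0.2, 0, 0, 0.014]
[-12.0, -32.7, -0.2, 0, 0, 0.015]
[-12.5, -32.5, -0.2, 0, 0, 0.014]
[-13.0, -32.4, -0.2, 0, 0, 0.015]
```

The long bearer is gripped at 27 mm. I'm carrying it over the board's middle, where the wrist camera can see the strips.

Request:
apply_moves(rows=[[-9, -34, -5, 0, 0, 0.03], [-11, -50, -5, 0, 0, 0.03], [-14, -52, -5, 0, 0, 0.03], [-16, -52, -5, 0, 0, 0.03], [-12, -40, 0, 0, 0, 0.03]])

```text
time: 7.85
tool_pos: [495.3, 41.3, 107.5]
tcp_rot: [-180.0, 0.1, 175.6]
ft_force: [0.3, 0.9, -2.1]
finger_gap: 27.6
grip_force: 49.7
```

Request:
apply_moves(rows=[[0, -5, 0, 0, 0, 0], [0, 0, 0, 0, 0, 0], [0, 0, 0, 0, 0, 0], [0, 0, 0, 0, 0, 0], [0, 0, 0, 0, 0, 0]])

```text
time: 8.48
tool_pos: [494.2, 39.1, 106.4]
tcp_rot: [180.0, -0.0, 175.7]
ft_force: [-0.2, 0.1, -1.0]
finger_gap: 27.4
grip_force: 49.8
```

```bash
cat >> h.py <<'E'
def board(pic=None):
    p,d=eyes.snapshot("wrist");P=world("wrist",d)
    if pic: cv2.imwrite(f"pics/{pic}.png",p[:,:,::-1])
    print("board med z",np.median(P[(p.min(2)>170)&(d>0)][:,2]).round(1))
    m=(d>0)&(p.max(2)<70)&(abs(P[...,2]-8)<5)&(P[...,1]>-110)&(P[...,1]<130)&(P[...,0]>430)&(P[...,0]<660)
    m=cv2.morphologyEx(m.astype(np.uint8),cv2.MORPH_OPEN,np.ones((3,3)))
    n,l,s,_=cv2.connectedComponentsWithStats(m)
    for k in range(1,n):
        if s[k,4]>300: print("strip",s[k,4],np.median(P[l==k][:,2]).round(1),cv2.minAreaRect(P[l==k][:,:2].astype(np.float32)))
E
python3 - <<'E'
from h import *
st();board("w6")
E
```

```text
t 8.47 [494.2  39.1 106.4] [ 1.8000e+02 -1.0000e-02  1.7573e+02] F [-0.2  0.1 -1. ] gap 27.4 grip 49.8 q6 -87.0
board med z 6.3
strip 5531 8.2 ((522.866455078125, -59.75699996948242), (43.62097930908203, 122.59272766113281), 85.73381042480469)
strip 1697 8.1 ((531.2561645507812, 87.84385681152344), (26.769718170166016, 69.02112579345703), 85.84284973144531)
```

View pics/w6.png

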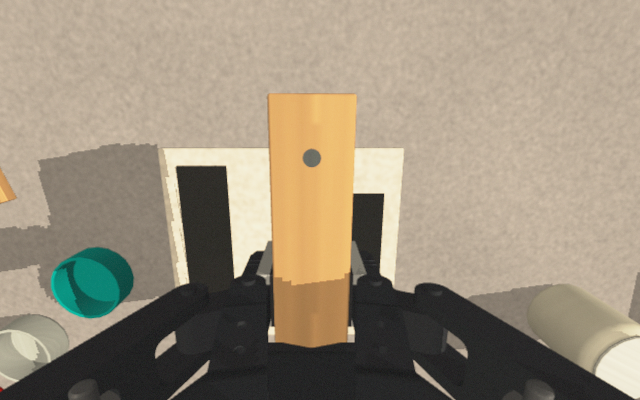

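The strips show as dark bars at (205,225) and (368,230). From their near ends, the long strip's centre is (541.5,-61), the short strip's (552,78.5), and the yaw is -4.3°, which agrees with the top view.

Request:
apply_moves(rows=[[-18.6, -32.4, 5, 0, 0, 0], [-18, -32, 10, 0, 0, 0], [-18, -32, 20, 0, 0, 0], [0, 0, 25, 0, 0, 0], [0, 0, 25, 0, 0, 0]])

```text
time: 9.15
tool_pos: [541.7, -62.3, 20.7]
tcp_rot: [180.0, 0.0, 175.6]
ft_force: [1.2, 0.4, -1.3]
finger_gap: 27.4
grip_force: 50.1
```

Request:
apply_moves(rows=[[0, 0, 12, 0, 0, 0], [0, 0, 8, 0, 0, 0], [0, 0, 3, 0, 0, 0], [0, 0, 0, 0, 0, 0], [0, 0, 0, 0, 0, 0]])

```text
time: 9.78
tool_pos: [542.2, -62.0, -0.7]
tcp_rot: [-180.0, 0.1, 175.7]
ft_force: [0.4, -0.0, -2.1]
finger_gap: 27.3
grip_force: 50.1
```

```bash
python3 - <<'E'
from h import *
st();plan(541.5,-61.1,-4.4,175.73,1)
E
```

```text
t 9.78 [542.2 -62.   -0.7] [-1.7999e+02  8.0000e-02  1.7566e+02] F [ 0.4 -0.  -2.1] gap 27.3 grip 50.1 q6 -98.0
[0.7, 0.8, 3.7, 0, 0, -0.001]
```

Request:
apply_moves(rows=[[0.7, 0.8, 2, 0, 0, 0], [0, 0, 1, 0, 0, 0], [0, 0, 1, 0, 0, 0], [0, 0, 0.7, 0, 0, 0], [0, 0, 0, 0, 0, 0]])

```text
time: 10.4
tool_pos: [540.8, -61.0, -5.4]
tcp_rot: [180.0, -0.0, 175.7]
ft_force: [-6.5, 0.9, 8.0]
finger_gap: 27.6
grip_force: 51.3
```

Request:
apply_moves(rows=[[0, 0, 0, 0, 0, 0], [0, 0, 0, 0, 0, 0], [0, 0, 0, 0, 0, 0], [0, 0, 0, 0, 0, 0], [0, 0, -5, 0, 0, 0]], fingers=60)

```text
time: 11.02
tool_pos: [540.3, -60.9, -1.5]
tcp_rot: [180.0, -0.1, 175.7]
ft_force: [0.6, 0.2, -0.0]
finger_gap: 60.0
grip_force: 0.0
```

Request:
apply_moves(rows=[[0, 0, -15, 0, 0, 0], [0, 0, -25, 0, 0, 0], [0, 0, -30, 0, 0, 0], [0, 0, -30, 0, 0, 0], [0, 0, -20, 0, 0, 0]])

```text
time: 11.65
tool_pos: [541.9, -61.2, 121.8]
tcp_rot: [-180.0, 0.2, 175.7]
ft_force: [0.2, 0.5, -0.1]
finger_gap: 60.3
grip_force: 0.0
```

```bash
python3 - <<'E'
from h import *
st();look("bl",58,80,541,-61,110);board();plan(434,-262,110,192.2,10)
E
```

```text
t 11.65 [541.9 -61.2 121.8] [-179.98    0.18  175.66] F [ 0.2  0.5 -0.1] gap 60.3 grip 0.0 q6 -97.0
bl 6932 z 70.5 ((543.207763671875, -61.54645919799805), (28.124208450317383, 149.96511840820312), 85.5133285522461)
board med z 4.3
strip 5146 6.3 ((550.4750366210938, 78.24214172363281), (44.04473876953125, 108.54843139648438), 85.74844360351562)
[9.3, -20.8, 1.2, 0, 0, -0.029]
[10.0, -20.5, 1.2, 0, 0, -0.029]
[10.5, -20.3, 1.2, 0, 0, -0.029]
[11.1, -19.9, 1.2, 0, 0, -0.029]
[11.7, -19.6, 1.3, 0, 0, -0.029]
[12.3, -19.3, 1.2, 0, 0, -0.029]
[12.8, -18.9, 1.3, 0, 0, -0.029]
[13.4, -18.5, 1.2, 0, 0, -0.029]
[13.9, -18.1, 1.3, 0, 0, -0.028]
[14.3, -17.7, 1.2, 0, 0, -0.029]
```

The long bearer stands well on its strip. Next is the short bearer.

Request:
apply_moves(rows=[[20, -40, 2, 0, 0, -0.058], [21, -40, 2, 0, 0, -0.058], [23, -39, 2, 0, 0, -0.058], [26, -37, 3, 0, 0, -0.058], [28, -36, 3, 0, 0, -0.058]])

```text
time: 12.38
tool_pos: [428.9, -258.9, 105.4]
tcp_rot: [179.9, -0.1, -167.6]
ft_force: [-0.8, 0.7, 0.9]
finger_gap: 60.2
grip_force: 0.0
```

Request:
apply_moves(rows=[[0, 0, 0, 0, 0, 0], [0, 0, 0, 0, 0, 0], [0, 0, 0, 0, 0, 0], [0, 0, 0, 0, 0, 0], [0, 0, 0, 0, 0, 0]])

```text
time: 13.0
tool_pos: [430.8, -257.6, 106.8]
tcp_rot: [-180.0, 0.0, -167.7]
ft_force: [-0.5, 0.1, -0.1]
finger_gap: 59.9
grip_force: 0.0
```

```bash
python3 - <<'E'
from h import *
st();look("bs",52,72,434,-262,90)
E
```

```text
t 13.0 [ 430.8 -257.6  106.8] [-180.      0.   -167.67] F [-0.5  0.1 -0.1] gap 59.9 grip 0.0 q6 -139.0
bs 4799 z 60.1 ((433.45404052734375, -261.6320495605469), (99.61426544189453, 28.02787971496582), 11.917436599731445)
```

```bash
python3 - <<'E'
from h import *
plan(433.5,-261.6,-13,191.9,5)
E
```

```text
[-0.4, -0.9, 24.0, 0, 0, 0.001]
[-0.4, -0.9, 24.0, 0, 0, 0.002]
[-0.4, -0.9, 23.9, 0, 0, 0.001]
[-0.4, -0.8, 24.0, 0, 0, 0.002]
[-0.3, -0.9, 23.9, 0, 0, 0.001]
```

Request:
apply_moves(rows=[[-0.4, -2, 20, 0, 0, 0.002], [-0.4, -2, 30, 0, 0, 0.002], [-0.4, -0.4, 30, 0, 0, 0.002], [-0.4, 0, 25, 0, 0, 0.001], [-0.3, 0, 14.8, 0, 0, 0]])

```text
time: 13.68
tool_pos: [432.6, -261.4, -14.4]
tcp_rot: [179.9, -0.1, -168.1]
ft_force: [-0.4, 0.7, -0.3]
finger_gap: 60.0
grip_force: 0.0
```

Request:
apply_moves(rows=[[0, 0, 0, 0, 0, 0], [0, 0, 0, 0, 0, 0], [0, 0, 0, 0, 0, 0], [0, 0, 0, 0, 0, 0], [0, 0, 0, 0, 0, 0]], fingers=15)

```text
time: 14.3
tool_pos: [433.9, -262.6, -12.0]
tcp_rot: [-179.9, 0.1, -168.1]
ft_force: [-0.6, 2.0, 5.8]
finger_gap: 27.6
grip_force: 50.2
```

```bash
python3 - <<'E'
from h import *
st();s=sense();p=s["tool_pos"];f=plan(p[0],p[1],105,191.9,5)
plan(551,78.3,105,175.73,10,fr=[p[0],p[1],105,191.9])
E
```

```text
t 14.3 [ 433.9 -262.6  -12. ] [-1.7993e+02  6.0000e-02 -1.6813e+02] F [-0.6  2.   5.8] gap 27.6 grip 50.2 q6 -139.0
[-0.0, 0.0, -23.4, 0, 0, -0.0]
[-0.0, 0.0, -23.4, 0, 0, -0.0]
[-0.0, 0.0, -23.4, 0, 0, -0.0]
[-0.0, 0.0, -23.4, 0, 0, -0.0]
[-0.0, 0.0, -23.4, 0, 0, -0.0]
[-18.5, 30.9, -0.0, 0, 0, 0.028]
[-17.6, 31.5, -0.0, 0, 0, 0.028]
[-16.7, 31.9, -0.0, 0, 0, 0.028]
[-15.8, 32.4, -0.0, 0, 0, 0.028]
[-14.9, 32.8, -0.0, 0, 0, 0.028]
[-14.0, 33.2, -0.0, 0, 0, 0.028]
[-13.1, 33.6, -0.0, 0, 0, 0.029]
[-12.1, 34.0, -0.0, 0, 0, 0.028]
[-11.1, 34.3, -0.0, 0, 0, 0.029]
[-10.1, 34.6, -0.0, 0, 0, 0.028]
```

Request:
apply_moves(rows=[[0, 0, -10, 0, 0, 0], [0, 0, -25, 0, 0, 0], [0, 0, -30, 0, 0, 0], [0, 0, -30, 0, 0, 0], [0, 0, -22, 0, 0, 0]])

```text
time: 14.92
tool_pos: [433.5, -262.3, 105.8]
tcp_rot: [-179.9, 0.0, -168.1]
ft_force: [1.0, 0.1, -1.6]
finger_gap: 27.3
grip_force: 49.4
```

Request:
apply_moves(rows=[[-18.5, 31, 0, 0, 0, 0.028], [-17.5, 31.5, 0, 0, 0, 0.028], [-16.5, 32, 0, 0, 0, 0.028], [-16, 32.5, 0, 0, 0, 0.028], [-15, 33, 0, 0, 0, 0.028]])

```text
time: 15.55
tool_pos: [491.8, -90.0, 104.3]
tcp_rot: [-180.0, -0.0, -176.2]
ft_force: [1.0, -0.0, -1.3]
finger_gap: 27.4
grip_force: 49.5
```

Request:
apply_moves(rows=[[-14, 33, 0, 0, 0, 0.028], [-13, 33.5, 0, 0, 0, 0.029], [-12, 34, 0, 0, 0, 0.028], [-11, 34, 0, 0, 0, 0.029], [-10, 34.5, 0, 0, 0, 0.028]])

```text
time: 16.18
tool_pos: [550.0, 79.7, 104.3]
tcp_rot: [-180.0, -0.0, 175.7]
ft_force: [0.1, -0.9, -1.1]
finger_gap: 27.4
grip_force: 49.5
```

Request:
apply_moves(rows=[[0, 0, 0, 0, 0, 0], [0, 0, 0, 0, 0, 0], [0, 0, 0, 0, 0, 0], [0, 0, 0, 0, 0, 0], [0, 0, 0, 0, 0, 0]])

```text
time: 16.8
tool_pos: [550.0, 78.0, 104.1]
tcp_rot: [-180.0, 0.0, 175.7]
ft_force: [-0.5, 1.2, -2.0]
finger_gap: 27.4
grip_force: 49.7
```

```bash
python3 - <<'E'
from h import *
st();look("bl",58,80,541,-61,100);board();plan(551.7,78.3,-4.0,175.73,5)
E
```

```text
t 16.8 [550.   78.  104.1] [-180.      0.    175.67] F [-0.5  1.2 -2. ] gap 27.4 grip 49.7 q6 -83.0
bl 8371 z 68.1 ((541.8682250976562, -60.50189208984375), (30.171354293823242, 150.04159545898438), 85.76302337646484)
board med z 6.3
strip 311 8.1 ((463.4851379394531, -54.802001953125), (43.386573791503906, 5.512343406677246), 83.52962493896484)
strip 895 8.1 ((503.8913879394531, 82.40451049804688), (42.05039978027344, 14.407386779785156), 85.70353698730469)
[-0.3, 0.0, 21.6, 0, 0, -0.0]
[-0.3, 0.0, 21.6, 0, 0, -0.0]
[-0.4, 0.1, 21.6, 0, 0, -0.0]
[-0.3, 0.0, 21.6, 0, 0, -0.0]
[-0.4, 0.1, 21.7, 0, 0, -0.001]
```

Request:
apply_moves(rows=[[-1.5, 0.6, 18, 0, 0, 0], [0, 0, 28, 0, 0, 0], [0, 0, 28, 0, 0, 0], [0, 0, 20, 0, 0, 0], [0, 0, 8, 0, 0, 0]])

```text
time: 17.52
tool_pos: [550.1, 79.0, -0.2]
tcp_rot: [-180.0, -0.2, 175.7]
ft_force: [-0.8, 0.1, -2.0]
finger_gap: 27.5
grip_force: 49.7
```

Request:
apply_moves(rows=[[0, 0, 2, 0, 0, 0], [0, 0, 1.5, 0, 0, 0], [0, 0, 1.5, 0, 0, 0], [0, 0, 1, 0, 0, 0], [0, 0, 0, 0, 0, 0]])

```text
time: 18.15
tool_pos: [551.6, 79.0, -3.8]
tcp_rot: [180.0, 0.0, 175.7]
ft_force: [0.2, -0.2, -1.1]
finger_gap: 27.3
grip_force: 49.7
```

```bash
python3 - <<'E'
from h import *
st()
E
```

```text
t 18.15 [551.6  79.   -3.8] [1.8000e+02 2.0000e-02 1.7571e+02] F [ 0.2 -0.2 -1.1] gap 27.3 grip 49.7 q6 -83.0
```

Request:
apply_moves(rows=[[0, 0, 1, 0, 0, 0], [0, 0, 0.5, 0, 0, 0], [0, 0, 0, 0, 0, 0], [0, 0, 0, 0, 0, 0], [0, 0, 0, 0, 0, 0]])

```text
time: 18.77
tool_pos: [551.8, 79.0, -4.0]
tcp_rot: [-180.0, 0.0, 175.7]
ft_force: [-7.3, -0.0, 12.3]
finger_gap: 27.7
grip_force: 51.5
```

Request:
apply_moves(rows=[[0, 0, 0, 0, 0, 0], [0, 0, 0, 0, 0, 0], [0, 0, 0, 0, 0, 0], [0, 0, 0, 0, 0, 0], [0, 0, -5, 0, 0, 0]], fingers=60)

```text
time: 19.4
tool_pos: [551.0, 79.0, -0.9]
tcp_rot: [-180.0, -0.1, 175.7]
ft_force: [-0.6, 0.0, 0.4]
finger_gap: 59.9
grip_force: 0.0
```

Request:
apply_moves(rows=[[0, 0, -15, 0, 0, 0], [0, 0, -25, 0, 0, 0], [0, 0, -30, 0, 0, 0], [0, 0, -30, 0, 0, 0], [0, 0, -20, 0, 0, 0]])

```text
time: 20.02
tool_pos: [552.6, 79.1, 122.5]
tcp_rot: [180.0, 0.2, 175.7]
ft_force: [0.6, 0.3, 0.2]
finger_gap: 59.9
grip_force: 0.0
```

```bash
python3 - <<'E'
from h import *
st();look("bs",58,80,552,79,90);look("bl",58,80,541,-61,100);plan(628,-251,100,85.7,12)
E
```

```text
t 20.02 [552.6  79.1 122.5] [179.98   0.18 175.71] F [0.6 0.3 0.2] gap 59.9 grip 0.0 q6 -83.0
bs 4599 z 70.5 ((553.6275634765625, 79.03880310058594), (28.038330078125, 100.37895202636719), 85.6451644897461)
bl 7538 z 66.3 ((541.4229125976562, -60.76129150390625), (28.97960090637207, 149.25230407714844), 85.43769073486328)
[-8.2, -27.0, 1.9, 0, 0, 0.131]
[-11.7, -25.7, 1.9, 0, 0, 0.131]
[-14.9, -23.9, 1.9, 0, 0, 0.131]
[-17.9, -21.8, 1.9, 0, 0, 0.131]
[-20.6, -19.2, 1.9, 0, 0, 0.131]
[-23.0, -16.4, 1.9, 0, 0, 0.131]
[-24.9, -13.2, 1.9, 0, 0, 0.131]
[-26.4, -9.9, 2.0, 0, 0, 0.131]
[-27.5, -6.3, 1.9, 0, 0, 0.131]
[-28.1, -2.7, 2.0, 0, 0, 0.131]
[-28.2, 1.0, 1.9, 0, 0, 0.131]
[-27.8, 4.7, 2.0, 0, 0, 0.13]
```

Both bearers stand on their strips. I'm going to the steel dish.

Request:
apply_moves(rows=[[-8, -27, 0, 0, 0, 0.131], [-11.7, -25.7, 0, 0, 0, 0.131], [-15, -24, 0, 0, 0, 0.131], [-18, -21.8, 0, 0, 0, 0.131], [-20.6, -19.2, 0, 0, 0, 0.131]], fingers=85)

```text
time: 20.75
tool_pos: [581.6, -59.4, 117.9]
tcp_rot: [-179.9, -0.1, 137.9]
ft_force: [-0.2, -0.4, 0.5]
finger_gap: 84.8
grip_force: 0.0
```

Request:
apply_moves(rows=[[-23, -16.4, 0, 0, 0, 0.131], [-25, -13.2, 0, 0, 0, 0.131], [-26.4, -9.9, 0, 0, 0, 0.131], [-27.5, -6.3, 0, 0, 0, 0.131], [-28.1, -2.7, 0, 0, 0, 0.131]])

```text
time: 21.38
tool_pos: [612.8, -197.0, 117.8]
tcp_rot: [-179.9, -0.1, 100.4]
ft_force: [-0.2, 0.2, 0.2]
finger_gap: 84.9
grip_force: 0.0
```

Request:
apply_moves(rows=[[-28, 1, 0, 0, 0, 0.131], [-28, 4.7, 0, 0, 0, 0.131], [0, 0, 0, 0, 0, 0], [0, 0, 0, 0, 0, 0], [0, 0, 0, 0, 0, 0]])

```text
time: 22.0
tool_pos: [625.6, -250.3, 119.0]
tcp_rot: [-180.0, -0.0, 85.8]
ft_force: [-0.1, 0.7, 0.5]
finger_gap: 85.3
grip_force: 0.0
```

```bash
python3 - <<'E'
from h import *
st();p,d,P=look("dish",20,36,628,-251,48,"w7",warm=False)
m=(d>0)&(P[...,2]>22)&(P[...,2]<34)&(np.hypot(P[...,0]-628,P[...,1]+254)<48)
q=P[m][:,:2].astype(np.float32);print(cv2.minEnclosingCircle(q),p[m].mean(0))
E
```

```text
t 22.0 [ 625.6 -250.3  119. ] [-1.7995e+02 -3.0000e-02  8.5760e+01] F [-0.1  0.7  0.5] gap 85.3 grip 0.0 q6 -22.0
dish 965 z 28.0 ((628.3753662109375, -253.4750518798828), (61.256866455078125, 60.64631271362305), 83.76338195800781)
((628.2894287109375, -253.65814208984375), 31.084096908569336) [192.28031146 187.08342603 163.76307008]
```

View pics/w7.png

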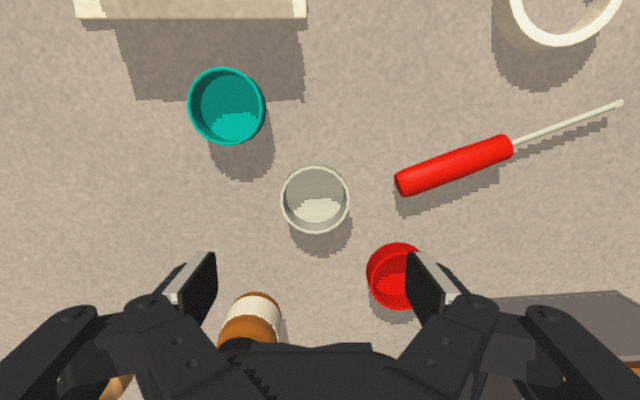

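The close view shows the steel dish at (315,200), the turquoise one at (226,106) and the red one at (397,275). The dish centre is (628.3,-253.6) and the radius fits. I'm descending.

Request:
apply_moves(rows=[[-3, 3, 25, 0, 0, 0], [0, 0, 40, 0, 0, 0], [0, 0, 40, 0, 0, 0], [0, 0, 30, 0, 0, 0], [0, 0, 12, 0, 0, 0]])

```text
time: 22.68
tool_pos: [627.0, -253.1, -30.0]
tcp_rot: [-179.8, -0.1, 85.7]
ft_force: [0.8, -0.3, 0.1]
finger_gap: 84.9
grip_force: 0.0
```

Request:
apply_moves(rows=[[0, 0, 3, 0, 0, 0], [0, 0, 3, 0, 0, 0], [0, 0, 2, 0, 0, 0], [0, 0, 0, 0, 0, 0], [0, 0, 0, 0, 0, 0]])

```text
time: 23.3
tool_pos: [628.9, -254.8, -35.0]
tcp_rot: [180.0, 0.0, 85.6]
ft_force: [0.6, 0.2, -0.3]
finger_gap: 85.4
grip_force: 0.0
```

Request:
apply_moves(rows=[[0, 0, 0, 0, 0, 0], [0, 0, 0, 0, 0, 0], [0, 0, 0, 0, 0, 0], [0, 0, 0, 0, 0, 0], [0, 0, 0, 0, 0, 0]], fingers=50, grip_force=30)

```text
time: 23.92
tool_pos: [628.9, -254.8, -35.0]
tcp_rot: [180.0, 0.0, 85.6]
ft_force: [-1.4, 1.2, 5.4]
finger_gap: 61.7
grip_force: 33.3
```

```bash
python3 - <<'E'
from h import *
st();s=sense();p=s["tool_pos"]
plan(546.7,8.9,80,85.7,10,fr=[p[0],p[1],80,85.8])
E
```

```text
t 23.93 [ 628.9 -254.8  -35. ] [1.7997e+02 1.0000e-02 8.5650e+01] F [-1.4  1.2  5.4] gap 61.7 grip 33.3 q6 -22.0
[25.7, -10.1, -0.0, 0, 0, 0.0]
[25.7, -10.1, -0.0, 0, 0, 0.0]
[25.7, -10.1, -0.0, 0, 0, 0.0]
[25.7, -10.1, -0.0, 0, 0, 0.0]
[25.7, -10.1, -0.0, 0, 0, 0.0]
[25.7, -10.2, -0.0, 0, 0, 0.0]
[25.7, -10.1, -0.0, 0, 0, 0.0]
[25.7, -10.2, -0.0, 0, 0, 0.001]
[25.7, -10.2, -0.0, 0, 0, 0.0]
[25.7, -10.1, -0.0, 0, 0, 0.001]
```

Request:
apply_moves(rows=[[0, 0, -10, 0, 0, 0], [0, 0, -25, 0, 0, 0], [0, 0, -30, 0, 0, 0], [0, 0, -30, 0, 0, 0], [0, 0, -20, 0, 0, 0]])

```text
time: 24.55
tool_pos: [629.2, -254.9, 81.5]
tcp_rot: [179.9, 0.0, 85.6]
ft_force: [-0.6, -0.4, -1.3]
finger_gap: 61.8
grip_force: 33.1
```

Request:
apply_moves(rows=[[20, -8, 0, 0, 0, 0], [26, -10, 0, 0, 0, 0], [26, -10, 0, 0, 0, 0], [26, -10, 0, 0, 0, 0], [26, -10, 0, 0, 0, 0]])

```text
time: 25.18
tool_pos: [589.5, -126.4, 79.2]
tcp_rot: [-180.0, -0.0, 85.6]
ft_force: [0.8, 0.3, -1.3]
finger_gap: 61.8
grip_force: 33.1
```

Request:
apply_moves(rows=[[26, -10, 0, 0, 0, 0], [26, -10, 0, 0, 0, 0], [26, -10, 0, 0, 0, 0], [26, -10, 0, 0, 0, 0], [25, -11, 0, 0, 0, 0]])

```text
time: 25.8
tool_pos: [548.4, 6.1, 79.3]
tcp_rot: [-180.0, -0.0, 85.6]
ft_force: [-0.6, -0.8, -1.5]
finger_gap: 62.2
grip_force: 33.1
```

Request:
apply_moves(rows=[[0, 0, 0, 0, 0, 0], [0, 0, 0, 0, 0, 0], [0, 0, 0, 0, 0, 0], [0, 0, 0, 0, 0, 0], [0, 0, 0, 0, 0, 0]])

```text
time: 26.42
tool_pos: [549.2, 4.7, 79.5]
tcp_rot: [180.0, 0.0, 85.6]
ft_force: [-0.6, -0.5, -1.3]
finger_gap: 62.2
grip_force: 33.1
```

```bash
python3 - <<'E'
from h import *
st();look("bs",58,80,552,79,90,"w8");look("bl",58,80,541,-61,100);plan(546.7,8.9,-10,85.7,1)
E
```

```text
t 26.43 [549.2   4.7  79.5] [180.    0.   85.6] F [-0.6 -0.5 -1.3] gap 62.2 grip 33.1 q6 -0.0
bs 8896 z 68.1 ((551.9964599609375, 79.5732421875), (27.975412368774414, 100.36675262451172), 85.64437866210938)
bl 416 z 68.2 ((494.96173095703125, -62.74188232421875), (14.396940231323242, 25.24468231201172), 25.708290100097656)
[3.8, -2.7, 89.4, 0, 0, -0.001]
```

View pics/w8.png

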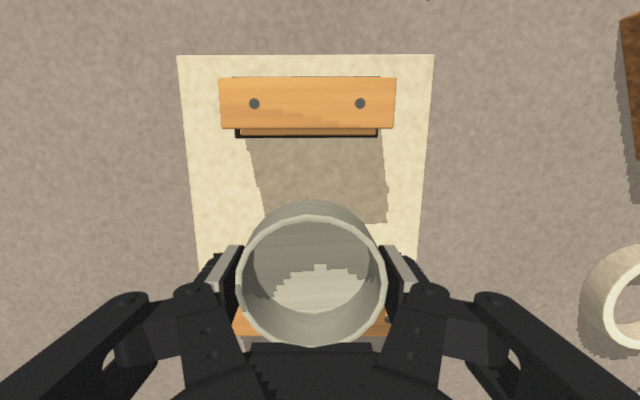

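The dish is held level at (311,280), with the short bearer behind it on its strip. Lowering it at the board's middle.

Request:
apply_moves(rows=[[3.4, -2.8, 15, 0, 0, 0], [0, 0, 25, 0, 0, 0], [0, 0, 25, 0, 0, 0], [0, 0, 22, 0, 0, 0], [0, 0, 10, 0, 0, 0]])

```text
time: 27.15
tool_pos: [544.5, 9.1, -20.0]
tcp_rot: [-179.8, -0.0, 85.7]
ft_force: [0.8, -0.2, -1.4]
finger_gap: 61.7
grip_force: 33.1
```

Request:
apply_moves(rows=[[0, 0, 4, 0, 0, 0], [0, 0, 2, 0, 0, 0], [0, 0, 2, 0, 0, 0], [0, 0, 1, 0, 0, 0], [0, 0, 0, 0, 0, 0]])

```text
time: 27.78
tool_pos: [546.7, 8.7, -26.3]
tcp_rot: [180.0, 0.0, 85.6]
ft_force: [0.1, 0.3, -1.3]
finger_gap: 61.9
grip_force: 33.1
```

```bash
python3 - <<'E'
from h import *
st()
E
```

```text
t 27.77 [546.7   8.7 -26.3] [179.98   0.    85.65] F [ 0.1  0.3 -1.3] gap 61.9 grip 33.1 q6 -0.0
```

Request:
apply_moves(rows=[[0, 0, 1, 0, 0, 0], [0, 0, 1, 0, 0, 0], [0, 0, 0.7, 0, 0, 0], [0, 0, 0, 0, 0, 0], [0, 0, 0, 0, 0, 0]])

```text
time: 28.4
tool_pos: [546.5, 8.8, -29.0]
tcp_rot: [-180.0, 0.0, 85.6]
ft_force: [-2.7, 0.3, 4.6]
finger_gap: 61.7
grip_force: 33.4
```

Request:
apply_moves(rows=[[0, 0, 0, 0, 0, 0], [0, 0, 0, 0, 0, 0], [0, 0, 0, 0, 0, 0], [0, 0, -4, 0, 0, 0], [0, 0, -10, 0, 0, 0]], fingers=80)

```text
time: 29.02
tool_pos: [546.0, 8.8, -15.2]
tcp_rot: [-179.9, 0.0, 85.6]
ft_force: [1.1, 0.5, 0.3]
finger_gap: 80.0
grip_force: 0.0
```

Request:
apply_moves(rows=[[0, 0, -20, 0, 0, 0], [0, 0, -30, 0, 0, 0], [0, 0, -30, 0, 0, 0], [0, 0, -30, 0, 0, 0], [0, 0, -20, 0, 0, 0]])

```text
time: 29.65
tool_pos: [547.5, 8.7, 117.4]
tcp_rot: [179.8, 0.0, 85.6]
ft_force: [0.6, 0.1, -0.5]
finger_gap: 80.4
grip_force: 0.0
```

Request:
apply_moves(rows=[[0, 0, 0, 0, 0, 0], [0, 0, 0, 0, 0, 0], [0, 0, 0, 0, 0, 0], [0, 0, 0, 0, 0, 0], [0, 0, 0, 0, 0, 0]])

```text
time: 30.28
tool_pos: [546.2, 8.8, 114.2]
tcp_rot: [-179.9, 0.0, 85.6]
ft_force: [0.1, -0.8, 0.3]
finger_gap: 80.2
grip_force: 0.0
```

```bash
python3 - <<'E'
from h import *
st();p,d,P=look("bs",58,80,552,79,90);look("bl",58,80,541,-61,100)
m=(d>0)&(P[...,2]>28)&(P[...,2]<40)&(np.hypot(P[...,0]-547,P[...,1]-9)<42)
print("dish",cv2.minEnclosingCircle(P[m][:,:2].astype(np.float32)))
plan(463,396.1,100,189.45,12)
E
```

```text
t 30.27 [546.2   8.8 114.2] [-179.95    0.     85.64] F [ 0.1 -0.8  0.3] gap 80.2 grip 0.0 q6 -0.0
bs 6200 z 68.3 ((552.101806640625, 79.36473846435547), (27.605188369750977, 100.15890502929688), 85.6506576538086)
bl 6455 z 68.2 ((541.485595703125, -60.197509765625), (29.033754348754883, 148.88063049316406), 85.52857208251953)
dish ((546.139404296875, 10.024385452270508), 30.944129943847656)
[31.7, -9.4, 1.2, 0, 0, -0.151]
[32.7, -4.5, 1.2, 0, 0, -0.151]
[33.0, 0.5, 1.2, 0, 0, -0.151]
[32.6, 5.4, 1.2, 0, 0, -0.151]
[31.4, 10.2, 1.2, 0, 0, -0.151]
[29.5, 14.9, 1.2, 0, 0, -0.151]
[26.9, 19.1, 1.2, 0, 0, -0.151]
[23.7, 23.0, 1.2, 0, 0, -0.151]
[20.0, 26.2, 1.2, 0, 0, -0.151]
[15.8, 29.0, 1.3, 0, 0, -0.151]
[11.3, 31.0, 1.2, 0, 0, -0.151]
[6.6, 32.4, 1.3, 0, 0, -0.151]
```

The dish sits within 1 mm of the midpoint between the bearers. On to the grating.

Request:
apply_moves(rows=[[31.7, -9.4, 1, 0, 0, -0.151], [32.7, -4.5, 1, 0, 0, -0.151], [33, 0.5, 1, 0, 0, -0.151], [32.6, 5.4, 1, 0, 0, -0.151], [31.4, 10.2, 1, 0, 0, -0.151]], fingers=85)

```text
time: 31.0
tool_pos: [511.6, 171.2, 109.9]
tcp_rot: [180.0, 0.0, 129.2]
ft_force: [0.1, -0.3, 0.3]
finger_gap: 85.1
grip_force: 0.0
```

Request:
apply_moves(rows=[[29.5, 15, 1, 0, 0, -0.151], [27, 19, 1, 0, 0, -0.151], [23.7, 23, 1, 0, 0, -0.151], [20, 26, 1, 0, 0, -0.151], [15.8, 29, 1, 0, 0, -0.151]])

```text
time: 31.62
tool_pos: [476.7, 332.5, 104.8]
tcp_rot: [180.0, 0.0, 172.5]
ft_force: [0.3, -0.3, 0.1]
finger_gap: 85.1
grip_force: 0.0
```

Request:
apply_moves(rows=[[11.3, 31, 1, 0, 0, -0.151], [6.6, 32.4, 1, 0, 0, -0.151], [0, 0, 0, 0, 0, 0], [0, 0, 0, 0, 0, 0], [0, 0, 0, 0, 0, 0]])

```text
time: 32.25
tool_pos: [463.3, 395.1, 102.8]
tcp_rot: [-180.0, -0.0, -170.7]
ft_force: [-0.0, -0.1, 0.2]
finger_gap: 84.7
grip_force: 0.0
```

```bash
python3 - <<'E'
from h import *
st();look("gr",7,22,463,396,130);
E
```

```text
t 32.25 [463.3 395.1 102.8] [-179.98   -0.   -170.65] F [-0.  -0.1  0.2] gap 84.7 grip 0.0 q6 -64.0
gr 12535 z 14.1 ((464.4274597167969, 393.9210510253906), (199.562255859375, 63.80231857299805), 10.161717414855957)
```

Request:
apply_moves(rows=[[-1, -1.4, 25, 0, 0, -0.014], [0, 0, 40, 0, 0, 0], [0, 0, 35, 0, 0, 0], [0, 0, 22, 0, 0, 0], [0, 0, 10, 0, 0, 0]])

```text
time: 32.92
tool_pos: [463.4, 393.4, -30.8]
tcp_rot: [-179.9, -0.1, -169.8]
ft_force: [-0.5, 0.1, 0.2]
finger_gap: 85.1
grip_force: 0.0
```

Request:
apply_moves(rows=[[0, 0, 3, 0, 0, 0], [0, 0, 3, 0, 0, 0], [0, 0, 2, 0, 0, 0], [0, 0, 1, 0, 0, 0], [0, 0, 0, 0, 0, 0]])

```text
time: 33.55
tool_pos: [464.2, 394.9, -38.0]
tcp_rot: [180.0, 0.0, -169.7]
ft_force: [-0.1, 1.1, -0.1]
finger_gap: 84.9
grip_force: 0.0
```

Request:
apply_moves(rows=[[0, 0, 0, 0, 0, 0], [0, 0, 0, 0, 0, 0], [0, 0, 0, 0, 0, 0], [0, 0, 0, 0, 0, 0], [0, 0, 0, 0, 0, 0]], fingers=50, grip_force=40)

```text
time: 34.17
tool_pos: [464.4, 395.0, -37.8]
tcp_rot: [180.0, 0.0, -169.7]
ft_force: [-0.2, -0.2, 5.4]
finger_gap: 62.9
grip_force: 45.1
```

```bash
python3 - <<'E'
from h import *
st();plan(546.9,9.4,100,85.7,12,fr=list(sense()["tool_pos"][:2])+[100,190.1])
E
```

```text
t 34.17 [464.4 395.  -37.8] [ 1.7998e+02  4.0000e-02 -1.6973e+02] F [-0.2 -0.2  5.4] gap 62.9 grip 45.1 q6 -65.0
[-1.1, -32.8, -0.0, 0, 0, 0.152]
[-6.1, -32.3, -0.0, 0, 0, 0.152]
[-10.9, -31.0, -0.0, 0, 0, 0.152]
[-15.5, -29.0, -0.0, 0, 0, 0.152]
[-19.7, -26.3, -0.0, 0, 0, 0.152]
[-23.4, -23.0, -0.0, 0, 0, 0.152]
[-26.7, -19.2, -0.0, 0, 0, 0.152]
[-29.3, -15.0, -0.0, 0, 0, 0.152]
[-31.2, -10.3, -0.0, 0, 0, 0.152]
[-32.4, -5.5, -0.0, 0, 0, 0.151]
[-32.8, -0.6, -0.0, 0, 0, 0.152]
[-32.6, 4.4, -0.0, 0, 0, 0.151]
```

Request:
apply_moves(rows=[[0, 0, -8, 0, 0, 0], [0, 0, -20, 0, 0, 0], [0, 0, -35, 0, 0, 0], [0, 0, -40, 0, 0, 0], [0, 0, -35, 0, 0, 0]])

```text
time: 34.8
tool_pos: [464.5, 395.0, 102.8]
tcp_rot: [180.0, 0.1, -169.7]
ft_force: [0.8, 0.1, -1.2]
finger_gap: 62.8
grip_force: 44.5
```

```bash
python3 - <<'E'
from h import *
st();s=sense();x,y,z=s["tool_pos"]
look("gr",z+42,z+62,x,y,130,"w9")
E
```

```text
t 34.8 [464.5 395.  102.8] [ 1.7996e+02  9.0000e-02 -1.6973e+02] F [ 0.8  0.1 -1.2] gap 62.8 grip 44.5 q6 -65.0
gr 40878 z 160.1 ((436.6900329589844, 392.2830505371094), (139.40406799316406, 65.72811126708984), 10.303614616394043)
```

View pics/w9.png

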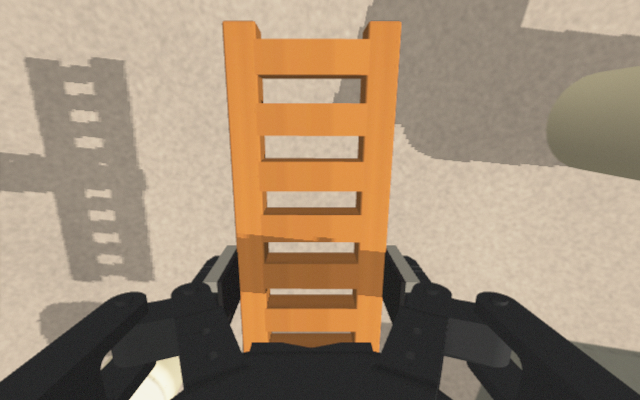

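The grating is held at its middle, with the rails between the pads. I'm carrying it over and will check its tilt there.

Request:
apply_moves(rows=[[-1, -30, 0, 0, 0, 0.152], [-6, -32, 0, 0, 0, 0.152], [-11, -31, 0, 0, 0, 0.152], [-15.5, -29, 0, 0, 0, 0.152], [-19.7, -26.3, 0, 0, 0, 0.152]])

```text
time: 35.48
tool_pos: [498.6, 236.2, 100.7]
tcp_rot: [180.0, 0.0, 146.4]
ft_force: [0.4, -0.1, -1.7]
finger_gap: 62.9
grip_force: 44.5
```

Request:
apply_moves(rows=[[-23.4, -23, 0, 0, 0, 0.152], [-26.7, -19.2, 0, 0, 0, 0.152], [-29.3, -15, 0, 0, 0, 0.152], [-31.2, -10.3, 0, 0, 0, 0.152], [-32.4, -5.5, 0, 0, 0, 0.152]])

```text
time: 36.1
tool_pos: [533.6, 75.6, 100.8]
tcp_rot: [179.9, 0.0, 102.9]
ft_force: [0.5, 0.1, -1.4]
finger_gap: 62.8
grip_force: 44.5
```

Request:
apply_moves(rows=[[-32.8, -0.6, 0, 0, 0, 0.152], [-32.6, 4.4, 0, 0, 0, 0.151], [0, 0, 0, 0, 0, 0], [0, 0, 0, 0, 0, 0], [0, 0, 0, 0, 0, 0]])

```text
time: 36.72
tool_pos: [546.9, 13.4, 100.0]
tcp_rot: [180.0, -0.0, 85.9]
ft_force: [0.7, 0.0, -1.1]
finger_gap: 62.9
grip_force: 44.5
```

```bash
python3 - <<'E'
from h import *
st();s=sense();x,y,z=s["tool_pos"]
r=look("gr",z+40,z+75,x,y,130);p,d,P=r
m=(d>0)&(P[...,2]>z+40)&(P[...,2]<z+75)&(np.hypot(P[...,0]-x,P[...,1]-y)<130)&(p[...,0].astype(int)-p[...,2]>60)
q=P[m];t=np.array([np.cos(np.radians(85.7)),np.sin(np.radians(85.7))]);a=(q[:,:2]-[x,y])@t
for lo in range(-40,110,15):
    k=(a>lo)&(a<lo+15)
    if k.sum()>30: print(lo,np.percentile(q[k,2],60).round(1)-z.round(1),end="; ")
print("\nend",a.max(), np.percentile(a,99.8))
w=(q[:,:2]-[x,y])@np.array([t[1],-t[0]]);print("w",w.min(),w.max());plan(546.9,9.4,100,85.7,1)
E
```

```text
t 36.73 [546.9  13.4 100. ] [ 1.800e+02 -1.000e-02  8.594e+01] F [ 0.7  0.  -1.1] gap 62.9 grip 44.5 q6 0.0
gr 38937 z 151.8 ((548.7108154296875, 43.731773376464844), (139.18023681640625, 64.45071411132812), 85.85810089111328)
-40 51.80000000000001; -25 51.900000000000006; -10 52.099999999999994; 5 51.900000000000006; 20 52.0; 35 52.0; 50 52.0; 65 52.0; 80 52.099999999999994; 95 52.0; 
end 100.09949363498103 99.28201865964499
w -32.80933411758702 31.81295680145564
[-3.9, 0.3, -0.1, 0, 0, 0.004]
```

Request:
apply_moves(rows=[[-3.9, 0.3, 12, 0, 0, 0.003], [0, 0, 20, 0, 0, 0], [0, 0, 18, 0, 0, 0], [0, 0, 10, 0, 0, 0], [0, 0, 4, 0, 0, 0]])

```text
time: 37.4
tool_pos: [546.5, 8.6, 34.8]
tcp_rot: [-179.9, 0.0, 85.7]
ft_force: [0.4, -0.4, -1.1]
finger_gap: 62.8
grip_force: 44.5
```

Request:
apply_moves(rows=[[0, 0, 2, 0, 0, 0], [0, 0, 1.5, 0, 0, 0], [0, 0, 1, 0, 0, 0], [0, 0, 0, 0, 0, 0], [0, 0, 0, 0, 0, 0]])

```text
time: 38.02
tool_pos: [547.2, 8.5, 31.5]
tcp_rot: [180.0, 0.0, 85.6]
ft_force: [0.8, -0.5, -0.5]
finger_gap: 62.6
grip_force: 44.5
```

```bash
python3 - <<'E'
from h import *
st();plan(546.9,9.4,30,85.7,1)
E
```

```text
t 38.02 [547.2   8.5  31.5] [179.98   0.    85.65] F [ 0.8 -0.5 -0.5] gap 62.6 grip 44.5 q6 -0.0
[0.9, -0.4, 1.5, 0, 0, -0.001]
```

Request:
apply_moves(rows=[[0.9, -0.4, 1, 0, 0, 0], [0, 0, 0.7, 0, 0, 0], [0, 0, 0.3, 0, 0, 0], [0, 0, 0, 0, 0, 0], [0, 0, 0, 0, 0, 0]])

```text
time: 38.65
tool_pos: [546.9, 9.5, 30.2]
tcp_rot: [180.0, -0.0, 85.7]
ft_force: [-4.1, 0.7, 7.5]
finger_gap: 62.8
grip_force: 45.4
```

Request:
apply_moves(rows=[[0, 0, 0, 0, 0, 0], [0, 0, 0, 0, 0, 0], [0, 0, 0, 0, 0, 0], [0, 0, -4, 0, 0, 0], [0, 0, -10, 0, 0, 0]], fingers=82)

```text
time: 39.28
tool_pos: [546.3, 9.4, 43.3]
tcp_rot: [-179.9, 0.0, 85.6]
ft_force: [0.6, -0.7, -0.0]
finger_gap: 82.3
grip_force: 0.0
```

Request:
apply_moves(rows=[[0, 0, -20, 0, 0, 0], [0, 0, -30, 0, 0, 0], [0, 0, -30, 0, 0, 0], [0, 0, -20, 0, 0, 0], [0, 0, 0, 0, 0, 0]])

```text
time: 39.9
tool_pos: [548.2, 9.3, 145.6]
tcp_rot: [179.8, 0.0, 85.6]
ft_force: [-0.5, 0.5, -0.4]
finger_gap: 81.7
grip_force: 0.0
```

Request:
apply_moves(rows=[[0, 0, 0, 0, 0, 0], [0, 0, 0, 0, 0, 0], [0, 0, 0, 0, 0, 0], [0, 0, 0, 0, 0, 0], [0, 0, 0, 0, 0, 0]])

```text
time: 40.52
tool_pos: [546.6, 9.4, 143.1]
tcp_rot: [-180.0, 0.0, 85.6]
ft_force: [0.4, 0.2, -0.6]
finger_gap: 81.7
grip_force: 0.0
```

```bash
python3 - <<'E'
from h import *
st();look("gr",76,92,547,9,130);look("bs",58,76,552,79,90);look("bl",58,76,541,-61,100)
plan(425,-400,140,85.7,12)
E
```

```text
t 40.52 [546.6   9.4 143.1] [-179.98    0.     85.65] F [ 0.4  0.2 -0.6] gap 81.7 grip 0.0 q6 -0.0
gr 15418 z 82.2 ((546.3169555664062, 9.943946838378906), (199.47535705566406, 64.1649398803711), 85.52342224121094)
bs 803 z 68.2 ((593.6708984375, 76.32351684570312), (27.374479293823242, 16.597822189331055), 85.64067077636719)
bl 1515 z 68.1 ((595.5474243164062, -64.5139389038086), (28.56459617614746, 42.328948974609375), 86.30662536621094)
[-34.8, -7.5, 0.3, 0, 0, -0.0]
[-34.8, -7.5, 0.3, 0, 0, -0.0]
[-34.8, -7.5, 0.3, 0, 0, -0.0]
[-34.8, -7.5, 0.3, 0, 0, -0.0]
[-34.8, -7.5, 0.3, 0, 0, -0.0]
[-34.8, -7.5, 0.3, 0, 0, -0.0]
[-34.8, -7.6, 0.3, 0, 0, -0.0]
[-34.8, -7.5, 0.2, 0, 0, -0.0]
[-34.8, -7.6, 0.3, 0, 0, -0.0]
[-34.8, -7.5, 0.2, 0, 0, -0.0]
[-34.7, -7.6, 0.3, 0, 0, -0.0]
[-34.8, -7.5, 0.2, 0, 0, -0.001]
```

The grating lies centred with its top at 82 mm. Last is the finial.

Request:
apply_moves(rows=[[-35, -7.5, 0, 0, 0, 0], [-41, -9, 0, 0, 0, 0], [-42, -9, 0, 0, 0, 0], [-42, -9, 0, 0, 0, 0], [-42, -9, 0, 0, 0, 0]], fingers=75)

```text
time: 41.3
tool_pos: [487.6, -190.0, 143.5]
tcp_rot: [180.0, 0.0, 85.6]
ft_force: [0.1, 1.0, 0.4]
finger_gap: 75.0
grip_force: 0.0
```

Request:
apply_moves(rows=[[-42, -9, 0, 0, 0, 0], [-42, -9, 0, 0, 0, 0], [-42, -9, 0, 0, 0, 0], [-42, -9, 0, 0, 0, 0], [-30, -8, 0, 0, 0, 0]])

```text
time: 41.92
tool_pos: [428.4, -384.6, 143.4]
tcp_rot: [180.0, 0.0, 85.6]
ft_force: [0.6, 0.1, -0.4]
finger_gap: 74.9
grip_force: 0.0
```

Request:
apply_moves(rows=[[0, 0, 0, 0, 0, 0], [0, 0, 0, 0, 0, 0], [0, 0, 0, 0, 0, 0], [0, 0, 0, 0, 0, 0], [0, 0, 0, 0, 0, 0]])

```text
time: 42.55
tool_pos: [429.4, -382.3, 143.4]
tcp_rot: [180.0, 0.0, 85.7]
ft_force: [-0.3, -0.2, -0.4]
finger_gap: 75.3
grip_force: 0.0
```

```bash
python3 - <<'E'
from h import *
st();p,d,P=look("fin",-5,100,425,-402,45,"w10")
w=(p[...,0].astype(int)-p[...,2]>60)&(d>0)&(np.hypot(P[...,0]-425,P[...,1]+402)<50)
for lo,hi in((4,11),(11,14),(46,66),(62,68),(80,95)):
    m=w&(P[...,2]>lo)&(P[...,2]<hi)
    if m.sum()>10:print(lo,hi,m.sum(),cv2.minEnclosingCircle(P[m][:,:2].astype(np.float32)))
E
```

```text
t 42.55 [ 429.4 -382.3  143.4] [1.7999e+02 1.0000e-02 8.5690e+01] F [-0.3 -0.2 -0.4] gap 75.3 grip 0.0 q6 -42.0
fin 2648 z 68.7 ((424.73309326171875, -397.11431884765625), (45.186737060546875, 52.70917892456055), 87.06782531738281)
4 11 48 ((427.26080322265625, -388.05377197265625), 22.0338077545166)
11 14 288 ((424.7560119628906, -399.8357849121094), 25.589282989501953)
46 66 241 ((424.6679382324219, -400.037353515625), 19.93838119506836)
62 68 249 ((424.6561584472656, -400.0374450683594), 19.935779571533203)
80 95 424 ((424.90252685546875, -399.73095703125), 9.44801139831543)
```

View pics/w10.png

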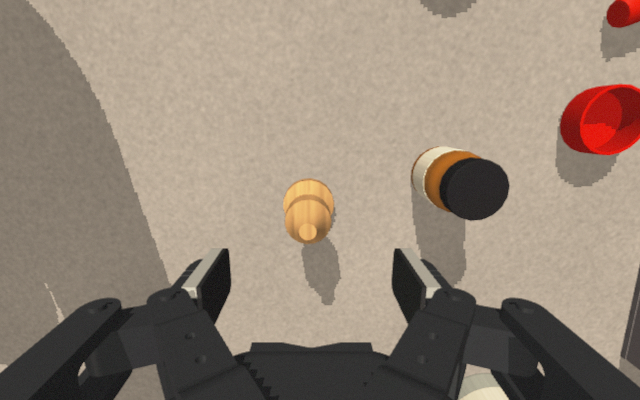

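The finial is at (308,210) with its centre at (424.7,-400.0); the jar at (460,185) is clear of the fingers.

Request:
apply_moves(rows=[[-9, -1.7, 5, 0, 0, 0], [-9, -1.7, 15, 0, 0, 0], [0, 0, 30, 0, 0, 0], [0, 0, 35, 0, 0, 0], [0, 0, 30, 0, 0, 0]])

```text
time: 43.22
tool_pos: [423.2, -400.3, 25.5]
tcp_rot: [-179.9, -0.1, 85.6]
ft_force: [1.1, -0.3, -1.0]
finger_gap: 74.8
grip_force: 0.0
```

Request:
apply_moves(rows=[[0, 0, 18, 0, 0, 0], [0, 0, 10, 0, 0, 0], [0, 0, 2, 0, 0, 0], [0, 0, 0, 0, 0, 0], [0, 0, 0, 0, 0, 0]])

```text
time: 43.85
tool_pos: [425.0, -401.2, -0.5]
tcp_rot: [179.9, 0.1, 85.6]
ft_force: [-0.1, -0.8, 0.5]
finger_gap: 74.9
grip_force: 0.0
```

```bash
python3 - <<'E'
from h import *
st()
E
```

```text
t 43.85 [ 425.  -401.2   -0.5] [1.7992e+02 8.0000e-02 8.5650e+01] F [-0.1 -0.8  0.5] gap 74.9 grip 0.0 q6 -44.0
```

Request:
apply_moves(rows=[[1, 0, 1, 0, 0, 0], [0, 0, 0, 0, 0, 0], [0, 0, 0, 0, 0, 0], [0, 0, 0, 0, 0, 0], [0, 0, 0, 0, 0, 0]])

```text
time: 44.48
tool_pos: [424.4, -399.4, -2.7]
tcp_rot: [-180.0, -0.0, 85.6]
ft_force: [-0.5, -0.1, 0.1]
finger_gap: 75.2
grip_force: 0.0
```

Request:
apply_moves(rows=[[0, 0, 0, 0, 0, 0], [0, 0, 0, 0, 0, 0], [0, 0, 0, 0, 0, 0], [0, 0, 0, 0, 0, 0], [0, 0, 0, 0, 0, 0]], fingers=28, grip_force=40)

```text
time: 45.1
tool_pos: [424.6, -399.6, -2.6]
tcp_rot: [180.0, 0.0, 85.6]
ft_force: [-0.6, 0.3, 1.4]
finger_gap: 38.9
grip_force: 40.2
```

Request:
apply_moves(rows=[[0, 0, -10, 0, 0, 0], [0, 0, -25, 0, 0, 0], [0, 0, -40, 0, 0, 0], [0, 0, -45, 0, 0, 0], [0, 0, -30, 0, 0, 0]])

```text
time: 45.72
tool_pos: [424.9, -400.1, 150.5]
tcp_rot: [179.9, 0.1, 85.6]
ft_force: [0.4, -0.5, -1.5]
finger_gap: 38.7
grip_force: 40.4
```

```bash
python3 - <<'E'
from h import *
st();plan(546.5,9.6,148,85.7,10)
E
```

```text
t 45.73 [ 424.9 -400.1  150.5] [1.7989e+02 1.2000e-01 8.5650e+01] F [ 0.4 -0.5 -1.5] gap 38.7 grip 40.4 q6 -44.0
[41.8, 9.0, 0.2, 0, 0, -0.0]
[41.8, 9.0, 0.3, 0, 0, -0.0]
[41.8, 9.0, 0.2, 0, 0, -0.0]
[41.8, 9.0, 0.3, 0, 0, -0.0]
[41.8, 9.0, 0.2, 0, 0, -0.0]
[41.7, 9.0, 0.3, 0, 0, -0.0]
[41.8, 9.0, 0.2, 0, 0, -0.0]
[41.7, 9.0, 0.3, 0, 0, -0.0]
[41.8, 9.1, 0.2, 0, 0, -0.0]
[41.7, 9.0, 0.3, 0, 0, -0.001]
```

Request:
apply_moves(rows=[[30, 6.5, 0, 0, 0, 0], [42, 9, 0, 0, 0, 0], [42, 9, 0, 0, 0, 0], [42, 9, 0, 0, 0, 0], [42, 9, 0, 0, 0, 0]])

```text
time: 46.35
tool_pos: [482.0, -204.0, 147.8]
tcp_rot: [180.0, 0.0, 85.6]
ft_force: [0.8, -0.3, -1.6]
finger_gap: 38.6
grip_force: 40.4
```

Request:
apply_moves(rows=[[42, 9, 0, 0, 0, 0], [42, 9, 0, 0, 0, 0], [42, 9, 0, 0, 0, 0], [42, 9, 0, 0, 0, 0], [42, 9, 0, 0, 0, 0]])

```text
time: 46.98
tool_pos: [542.8, 2.0, 147.9]
tcp_rot: [180.0, 0.0, 85.6]
ft_force: [0.1, -0.7, -1.0]
finger_gap: 38.6
grip_force: 40.4
```

Request:
apply_moves(rows=[[10, 8, 0, 0, 0, 0], [0, 0, 0, 0, 0, 0], [0, 0, 0, 0, 0, 0], [0, 0, 0, 0, 0, 0], [0, 0, 0, 0, 0, 0]])

```text
time: 47.6
tool_pos: [551.3, 9.3, 147.4]
tcp_rot: [180.0, 0.0, 85.6]
ft_force: [-0.3, 0.5, -0.8]
finger_gap: 38.8
grip_force: 40.4
```

```bash
python3 - <<'E'
from h import *
st();look("gr",76,92,547,9,130);plan(546.5,9.8,100,85.7,1)
E
```

```text
t 47.6 [551.3   9.3 147.4] [180.     0.    85.58] F [-0.3  0.5 -0.8] gap 38.8 grip 40.4 q6 0.0
gr 8107 z 82.1 ((549.4205932617188, 49.874855041503906), (118.58829498291016, 64.17790985107422), 85.56375885009766)
[0.0, -4.8, 47.4, 0, 0, -0.002]
```

Request:
apply_moves(rows=[[0.2, -5, 8, 0, 0, 0], [0, 0, 20, 0, 0, 0], [0, 0, 20, 0, 0, 0], [0, 0, 12, 0, 0, 0], [0, 0, 3, 0, 0, 0]])

```text
time: 48.28
tool_pos: [545.3, 10.8, 82.5]
tcp_rot: [-179.8, 0.0, 85.6]
ft_force: [-0.9, 0.4, -0.7]
finger_gap: 38.3
grip_force: 40.4
```

Request:
apply_moves(rows=[[0, 0, 2, 0, 0, 0], [0, 0, 1, 0, 0, 0], [0, 0, 0, 0, 0, 0], [0, 0, 0, 0, 0, 0], [0, 0, 0, 0, 0, 0]])

```text
time: 48.9
tool_pos: [546.6, 10.6, 81.5]
tcp_rot: [180.0, -0.0, 85.6]
ft_force: [-0.4, -0.4, -1.1]
finger_gap: 39.0
grip_force: 40.4
```

```bash
python3 - <<'E'
from h import *
st();plan(546.3,9.7,79.2,85.65,1)
E
```

```text
t 48.9 [546.6  10.6  81.5] [179.98  -0.    85.64] F [-0.4 -0.4 -1.1] gap 39.0 grip 40.4 q6 0.0
[-1.0, -0.2, 2.3, 0, 0, -0.0]
```

Request:
apply_moves(rows=[[-0.8, 0, 1, 0, 0, 0], [0, 0, 0.7, 0, 0, 0], [0, 0, 0.6, 0, 0, 0], [0, 0, 0, 0, 0, 0], [0, 0, 0, 0, 0, 0]])

```text
time: 49.52
tool_pos: [546.5, 9.8, 79.3]
tcp_rot: [180.0, 0.0, 85.6]
ft_force: [-2.3, -0.3, 5.3]
finger_gap: 38.5
grip_force: 40.9
```

```bash
python3 - <<'E'
from h import *
st()
E
```

```text
t 49.52 [546.5   9.8  79.3] [179.99   0.    85.65] F [-2.3 -0.3  5.3] gap 38.5 grip 40.9 q6 0.0
```

Contact. Releasing and retreating straight up.

Request:
apply_moves(rows=[[0, 0, 0, 0, 0, 0], [0, 0, 0, 0, 0, 0], [0, 0, 0, 0, 0, 0], [0, 0, 0, 0, 0, 0], [0, 0, -5, 0, 0, 0]], fingers=75)

```text
time: 50.15
tool_pos: [545.9, 9.9, 83.7]
tcp_rot: [-179.9, 0.0, 85.6]
ft_force: [-0.5, 0.3, -0.5]
finger_gap: 75.1
grip_force: 0.0
```

Request:
apply_moves(rows=[[0, 0, -15, 0, 0, 0], [0, 0, -30, 0, 0, 0], [0, 0, -30, 0, 0, 0], [0, 0, -30, 0, 0, 0], [0, 0, -20, 0, 0, 0]])

```text
time: 50.78
tool_pos: [547.2, 9.8, 212.0]
tcp_rot: [179.8, -0.0, 85.6]
ft_force: [0.1, 0.6, -0.5]
finger_gap: 75.5
grip_force: 0.0
```

Request:
apply_moves(rows=[[0, 0, 0, 0, 0, 0], [0, 0, 0, 0, 0, 0], [0, 0, 0, 0, 0, 0], [0, 0, 0, 0, 0, 0], [0, 0, 0, 0, 0, 0]])

```text
time: 51.4
tool_pos: [546.1, 9.9, 208.4]
tcp_rot: [-180.0, 0.0, 85.6]
ft_force: [-0.3, -0.2, 1.1]
finger_gap: 74.9
grip_force: 0.0
```

```bash
python3 - <<'E'
from h import *
st();look("gr",76,90,547,9,130)
p,d,P=look("fin",125,180,546,10,45)
w=(p[...,0].astype(int)-p[...,2]>60)&(d>0)&(np.hypot(P[...,0]-546,P[...,1]-10)<50)
for lo,hi in((92,97),(128,152),(165,176)):
    m=w&(P[...,2]>lo)&(P[...,2]<hi)
    if m.sum()>10:print(lo,hi,m.sum(),cv2.minEnclosingCircle(P[m][:,:2].astype(np.float32)),P[m][:,2].max())
q,_=eyes.snapshot("side")
for n in ("tin","jar","bearer_long","bearer_short","dish"): print(n,[np.round(r["xyz"]).tolist() for r in models.place_of(n,"side")][:3])
cv2.imwrite("pics/end.png",cv2.resize(q[130:330,200:520,::-1],(800,500)))
E
```

```text
t 51.4 [546.1   9.9 208.4] [-179.95    0.     85.64] F [-0.3 -0.2  1.1] gap 74.9 grip 0.0 q6 0.0
gr 7753 z 82.3 ((546.45703125, 9.88397216796875), (198.83409118652344, 64.30734252929688), 85.57294464111328)
fin 2052 z 155.2 ((546.855224609375, 9.726638793945312), (38.716068267822266, 39.16603469848633), 84.2673568725586)
92 97 450 ((546.8818359375, 9.35950756072998), 25.800752639770508) 96.98900415391228
128 152 677 ((546.79150390625, 9.278923988342285), 19.941911697387695) 151.98484021308653
165 176 437 ((546.7799072265625, 9.157629013061523), 8.79320240020752) 173.75222549900658
tin [[636.0, 277.0, 0.0]]
jar [[560.0, -373.0, -2.0]]
bearer_long []
bearer_short [[555.0, 77.0, 10.0]]
dish [[709.0, -338.0, -1.0], [560.0, -170.0, -0.0], [541.0, 7.0, 5.0]]
```

View pics/end.png

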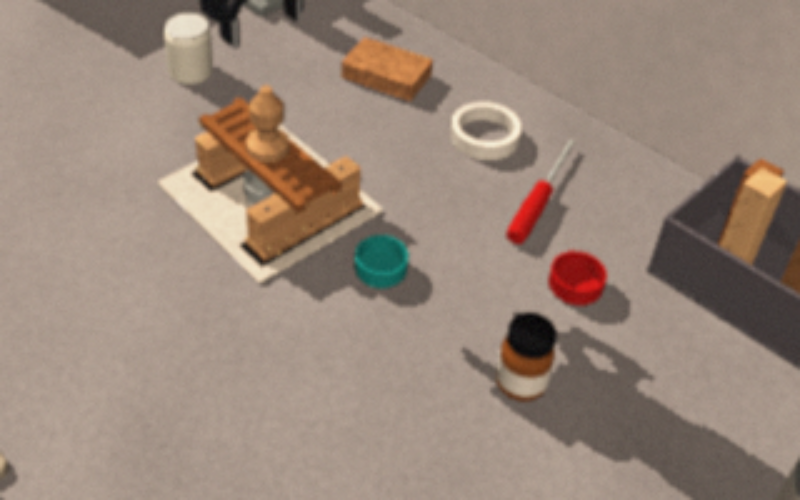

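The stand is complete, with the finial upright at crop (266,125), the grating across both bearers and the dish beneath. The tin, jar and look-alike dishes are in place, and the gripper is clear. Handing in.

```bash
python3 -c "
from bench import job
print(job.hand_in())"
```

```text
the job is handed in; nothing more can be done
None
```

The job is done and handed in at about 51 s of the 144 s: both bearers stand on their strips, the steel dish is midway between them, the grating is centred across both, and the finial stands upright on its middle, each within about 2 mm by the wrist camera, with the tin and jar not touched.

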